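# Load the V-rail magazine, row home against the stop

## Task

Lay every octagonal blank that is on the bench in the open end of the jig's V-groove and push it in under the keeper strips, then fetch the follower from the bottom of the deep canister, set it upright in the groove behind the blanks and gently slide the whole row along until it is closed up against the steel stop. Leave the follower tight behind the row and last of all throw the lock lever fully over, away from the robot. Do not ram the stop, and leave the tape measure, glue bottle and screwdriver alone.

Things in the scene. Friction and masses are not known exactly. Their poses are not given: they have to be found in the camera images.
- jig: fixed wooden V-rail jig, 64 mm wide (x), 400 mm long (y); place and yaw vary. Origin: under it on the bench, z up. Top face at z = 30 mm; along y at x = 0 a 90-degree V-groove, 16 mm wide, 8 mm deep, from y = -160 (open loading end) to the stop face at y = +150 mm. Blanks and follower lying in it have their axis at z = 36 mm. Open from above only at y = -160 to -25 mm (see mouth)
- stop_face (a point): centre of the stop's face, where the row ends, on the groove's axis: at (0, 150, 36) mm in the jig's frame; the pushing direction is the jig's +y
- mouth (a point): on the groove's axis at (0, -25, 36) mm in the jig's frame: from here to the stop two aluminium keeper strips roof the groove (inner walls at x = +-15 mm, lips at z = 49 to 53 mm), leaving a 16 mm slot along the middle for the follower's neck. Fingers do not fit in it: blanks in there are moved only by what is pushed in behind them. Five blanks fill 200 mm, 25 mm more than the roofed length
- stop: dark steel stop block fixed across the end of the groove, 50 x 12 x 23 mm; origin at the centre of its underside. Do not press it with more than 30 N
- blank1: one of 3 to 5 alike aluminium blanks: octagonal bar, 20 mm across flats, 40 mm long, 36 g, lying on a flat on the bench inside the frame, axis 10 mm up; origin at its centre, y along its length. It lies in the groove the same way up, on two flats. None from the start: absent
- blank2: one of 3 to 5 alike aluminium blanks: octagonal bar, 20 mm across flats, 40 mm long, 36 g, lying on a flat on the bench inside the frame, axis 10 mm up; origin at its centre, y along its length. It lies in the groove the same way up, on two flats. None from the start: absent
- blank3: one of 3 to 5 alike aluminium blanks: octagonal bar, 20 mm across flats, 40 mm long, 36 g, lying on a flat on the bench inside the frame, axis 10 mm up; origin at its centre, y along its length. It lies in the groove the same way up, on two flats. None from the start: absent
- blank4: one of 3 to 5 alike aluminium blanks: octagonal bar, 20 mm across flats, 40 mm long, 36 g, lying on a flat on the bench inside the frame, axis 10 mm up; origin at its centre, y along its length. It lies in the groove the same way up, on two flats. None from the start: absent
- blank5: one of 3 to 5 alike aluminium blanks: octagonal bar, 20 mm across flats, 40 mm long, 36 g, lying on a flat on the bench inside the frame, axis 10 mm up; origin at its centre, y along its length. It lies in the groove the same way up, on two flats. None from the start: absent
- canister: plain steel canister, open at the top, fixed to the bench: outer diameter 106 mm, inner 98 mm, 85 mm high, inner floor 5 mm up; origin at the centre of its underside
- follower: stands upright on the canister's floor, 120 g: dark steel octagonal foot (20 mm across flats, 36 mm long along y), 7 mm neck, dark wooden grip paddle 14 mm thick (x), 22 mm wide (y). Origin at the foot's centre, 10 mm above its underside; z up; neck z = 10 to 21 mm, paddle 21 to 47 mm. The foot sits in the groove like a blank, the paddle then clears the lips by 4 mm; may face either way
- lock (a joint): steel lock lever at the jig's stop end: 10 mm stem with a 26 mm ball 80 mm from its pivot, which lies at (0, 205, 40) mm in the jig's frame. 0 rad: leans 0.5 rad to the jig's -x (towards the robot); 1.0 rad, its end stop: leans 0.5 rad to +x (away). Starts at 0 to 0.25; a light push (1 N at the ball) moves it and it stays where left
- lock_tip (a point): centre of the lever's ball (moves with the lever)
- tape: bystander: tape measure 65 x 35 x 60 mm standing on the bench; origin under its middle
- glue: bystander: white glue bottle, 54 mm across, 150 mm tall, upright; origin under its middle
- driver: bystander: screwdriver lying on the bench; origin under its middle
- tray: shallow frame fixed on the bench round the blanks: four plywood strips 6 mm wide and 5 mm high, inside 100 mm (x) by 400 mm (y); inside it is the bare bench top (z = 0). Origin at its middle, on the bench

How it is judged (in metres and radians):
On the way, in this order (a step that is already met when the one before it is completed fails the run):
1. every blank lies in the groove, pushed in under the keeper strips (x of blank1 in the frame of jig between -0.005 and 0.005 m and z of blank1 in the frame of jig between 0.03 and 0.042 m and y of each of blank1, blank2, blank3, blank4, blank5 in the frame of jig above -0.037 m and x of blank2 in the frame of jig between -0.005 and 0.005 m and z of blank2 in the frame of jig between 0.03 and 0.042 m and x of blank3 in the frame of jig between -0.005 and 0.005 m and z of blank3 in the frame of jig between 0.03 and 0.042 m and x of blank4 in the frame of jig between -0.005 and 0.005 m and z of blank4 in the frame of jig between 0.03 and 0.042 m and x of blank5 in the frame of jig between -0.005 and 0.005 m and z of blank5 in the frame of jig between 0.03 and 0.042 m), for 0.2 s.
2. the follower stands in the groove behind the row and the row is closed up against the stop (x of blank1 in the frame of jig between -0.005 and 0.005 m and z of blank1 in the frame of jig between 0.03 and 0.042 m and (y of blank1 in the frame of jig between 0.125 and 0.135 m or y of blank1 in the frame of jig between 0.085 and 0.095 m or y of blank1 in the frame of jig between 0.045 and 0.055 m or y of blank1 in the frame of jig between 0.005 and 0.015 m or y of blank1 in the frame of jig between -0.035 and -0.025 m) and (y of blank1 in the frame of jig between 0.125 and 0.135 m or distance between blank1 and blank2 below 0.0445 m or distance between blank1 and blank3 below 0.0445 m or distance between blank1 and blank4 below 0.0445 m or distance between blank1 and blank5 below 0.0445 m) and linear speed of each of blank1, blank2, blank3, blank4, blank5, follower below 0.02 m/s and x of blank2 in the frame of jig between -0.005 and 0.005 m and z of blank2 in the frame of jig between 0.03 and 0.042 m and (y of blank2 in the frame of jig between 0.125 and 0.135 m or y of blank2 in the frame of jig between 0.085 and 0.095 m or y of blank2 in the frame of jig between 0.045 and 0.055 m or y of blank2 in the frame of jig between 0.005 and 0.015 m or y of blank2 in the frame of jig between -0.035 and -0.025 m) and (y of blank2 in the frame of jig between 0.125 and 0.135 m or distance between blank2 and blank1 below 0.0445 m or distance between blank2 and blank3 below 0.0445 m or distance between blank2 and blank4 below 0.0445 m or distance between blank2 and blank5 below 0.0445 m) and x of blank3 in the frame of jig between -0.005 and 0.005 m and z of blank3 in the frame of jig between 0.03 and 0.042 m and (y of blank3 in the frame of jig between 0.125 and 0.135 m or y of blank3 in the frame of jig between 0.085 and 0.095 m or y of blank3 in the frame of jig between 0.045 and 0.055 m or y of blank3 in the frame of jig between 0.005 and 0.015 m or y of blank3 in the frame of jig between -0.035 and -0.025 m) and (y of blank3 in the frame of jig between 0.125 and 0.135 m or distance between blank3 and blank1 below 0.0445 m or distance between blank3 and blank2 below 0.0445 m or distance between blank3 and blank4 below 0.0445 m or distance between blank3 and blank5 below 0.0445 m) and x of blank4 in the frame of jig between -0.005 and 0.005 m and z of blank4 in the frame of jig between 0.03 and 0.042 m and (y of blank4 in the frame of jig between 0.125 and 0.135 m or y of blank4 in the frame of jig between 0.085 and 0.095 m or y of blank4 in the frame of jig between 0.045 and 0.055 m or y of blank4 in the frame of jig between 0.005 and 0.015 m or y of blank4 in the frame of jig between -0.035 and -0.025 m) and (y of blank4 in the frame of jig between 0.125 and 0.135 m or distance between blank4 and blank1 below 0.0445 m or distance between blank4 and blank2 below 0.0445 m or distance between blank4 and blank3 below 0.0445 m or distance between blank4 and blank5 below 0.0445 m) and x of blank5 in the frame of jig between -0.005 and 0.005 m and z of blank5 in the frame of jig between 0.03 and 0.042 m and (y of blank5 in the frame of jig between 0.125 and 0.135 m or y of blank5 in the frame of jig between 0.085 and 0.095 m or y of blank5 in the frame of jig between 0.045 and 0.055 m or y of blank5 in the frame of jig between 0.005 and 0.015 m or y of blank5 in the frame of jig between -0.035 and -0.025 m) and (y of blank5 in the frame of jig between 0.125 and 0.135 m or distance between blank5 and blank1 below 0.0445 m or distance between blank5 and blank2 below 0.0445 m or distance between blank5 and blank3 below 0.0445 m or distance between blank5 and blank4 below 0.0445 m) and (y of blank1 in the frame of jig between 0.125 and 0.135 m or y of blank2 in the frame of jig between 0.125 and 0.135 m or y of blank3 in the frame of jig between 0.125 and 0.135 m or y of blank4 in the frame of jig between 0.125 and 0.135 m or y of blank5 in the frame of jig between 0.125 and 0.135 m) and x of follower in the frame of jig between -0.005 and 0.005 m and z of follower in the frame of jig between 0.03 and 0.042 m and (distance between follower and blank1 below 0.0425 m or distance between follower and blank2 below 0.0425 m or distance between follower and blank3 below 0.0425 m or distance between follower and blank4 below 0.0425 m or distance between follower and blank5 below 0.0425 m) and (y of follower in the frame of jig between 0.007 and 0.017 m or y of follower in the frame of jig between -0.033 and -0.023 m or y of follower in the frame of jig between -0.073 and -0.063 m) and angle between follower's own z axis and vertical below 0.15 rad), for 0.3 s.
3. the lock lever is thrown over (value of joint lock above 0.85 rad), for 0.2 s.
At the end, for the whole second after the job is handed in: All blanks lie in the V-groove in a closed row from the stop, the upright follower (within 0.15 rad) against the last one: each centre within 5 mm of its closed-up place along the groove, 5 mm sideways and 6 mm in height, at rest. The lock lever is past 0.85 rad (all of step 2 and value of joint lock above 0.85 rad); the robot touches nothing.
It fails at once if the stop is rammed: pressed with more than 30 N (contact force between stop and anything else above 30 N).
It fails at once if the tape measure is pushed about (more than 40 mm) (distance of tape from where it was at the start of the episode above 0.04 m).
It fails at once if the glue bottle is pushed about (more than 40 mm) (distance of glue from where it was at the start of the episode above 0.04 m).
It fails at once if the screwdriver is pushed about (more than 40 mm) (distance of driver from where it was at the start of the episode above 0.04 m).
Of blank1, blank2, blank3, blank4, blank5 only 3 to 5 are there at a start; the rules pass over those that are not, and their reading is None.
At some moment in a run one of blank1, blank2, blank3, blank4, blank5 may be knocked a few centimetres aside while the robot is not near it.
It also fails if it takes over 210 s, if anything falls off the work surface, if the arm or the gripper's body presses on something with over 40 N, if the wrist force passes 120 N, or if a joint passes its speed limit or range.

## Robot

A 6-joint arm with a two-finger parallel gripper is mounted at the origin on the work surface. World frame = base frame: x ahead of the robot, y to its left, z up, the work surface at z = 0. Lengths are in mm, angles in rad, forces in N, time in s.
With the tool pointing down it reaches from about 375 to 900 mm from the base axis. Payload 3.1 kg.
Tool frame: the origin (TCP) lies between the finger pads; the fingertips stand 22 mm ahead of it and the grasp point (between the pads) lies 3 mm ahead of it; z points along the fingers, y is the direction in which the jaws open and shut (so a half turn about z gives the same grasp; the last joint's range is limited). The gripper opens to 87 mm and grips with 3 to 60 N. Pads are 19 mm wide; open, the fingers measure 117 mm over their backs; the gripper's body (75 mm by 190 mm) begins 51 mm behind the grasp point.
Start: joints at [0.991, 0.527, 1.433, -0, 1.181, -0.178], TCP at [244.38, 575.217, 244.548] pointing down, gripper open.
Joint ranges: [-3.08, 3.08], [-0.75, 2.2], [0.22, 2.44], [-1.43, 4.57], [0, 2.65], [-2.85, 2.85]. Speed limits (rad/s): [2.79, 2.79, 3.14, 3.14, 3.14, 3.14].

## Interface

Orientations are given as a unit quaternion [w, x, y, z].
In Python, from rig import read_state, capture, sign_off gives the robot as it stands. The module is installed in compiled form; this text tells all that it offers.
- The arm moves only by the shell command python3 -m creep 'ROWS' [FORCE]. ROWS is JSON, a list of rows, each a list of 7 numbers: the opening, from 0 (shut) to 1 (fully open), then the shift along the tool's x, y, z in cm, then the turn, a rotation vector about the tool's x, y, z in rad. A call has 1 to 20 rows; each row shifts and turns the commanded pose from where the row before left it, along the tool's axes as they then stand; what a row does not reach is not made up. A row lasts 1/10 s, in which the tool goes at most 50 mm and 8.59 degrees, less where a joint would pass 70% of its speed; a pose out of reach is approached as far as the arm can. A call is refused whole if a number of a shift passes 5 or a number of a turn 0.15, either way. A call with a gripper value outside its range is refused whole. The fingers move at their own pace and stop on an object; FORCE is the grip in N (left out, the last holds). Time passes only in rows, so rows that do not move let the fingers close. It gives the time, the measured TCP pose, the force and the opening at its end, in the units of the state.
- read_state(): the state, without advancing time (a new reading comes with each control period).
- capture(name): name is "scene" or "top" or "wrist"; returns a dict with "image" (400x640x3 uint8, red, green, blue), "fx", "fy", "cx", "cy" (pixels), "camera_from_world" (4x4, takes a point from world to camera coordinates). Camera axes: x right, y up, looking along -z (the intrinsics and any distortion apply to the point x, -y, -z); pixel columns grow to the right and rows downward; lengths in mm; the calibration is good to about 2 mm. A picture is of the moment at which its call begins. There is no depth.
- sign_off(): hands the job in, once; it reports no verdict.
The state is a dict: "time_s": time; "qpos": joint angles; "dq": joint speeds; "joint_efforts": joint torques, N m; "position": TCP position; "eef_rot": TCP orientation; "wrist_force": force on the tool from outside, world axes, zero at the start; "moment": the same for the moment, N m; "gripper_width": opening from 0.0 (shut) to 1.0 (fully open).
Only numpy, scipy, OpenCV 4.12 (cv2) and the standard library are available. Lean on these libraries where they do the work, as an engineer would, in place of code of your own. Each camera call takes 0.05 s, during which the arm holds its last target. There are 200 camera calls.

## Working session

There is one attempt and no reset: what is moved stays moved. The work goes in short steps, Python scripts to look and compute and a shell command to move; the robot and the scene stay as the last step left them, time stands still between calls to the robot, and variables do not carry over. Pictures are saved under pics/ and viewed, about 12 in all and at most 16, crops included, and the job is handed in when it is done.

```bash
mkdir -p pics
cat > h.py <<'E'
import numpy as np, cv2
from rig import read_state, capture, sign_off
from scipy.spatial.transform import Rotation as R
def cap(n,f=None):
    c=capture(n)
    if f: cv2.imwrite(f'pics/{f}.png',c['image'][:,:,::-1])
    return c
def ray(c,u,v):
    M=np.array(c['camera_from_world']);d=np.array([(u-c['cx'])/c['fx'],-(v-c['cy'])/c['fy'],-1.0])
    Rm=M[:3,:3];return -Rm.T@M[:3,3],Rm.T@d
def onz(c,u,v,z):
    o,d=ray(c,u,v);return (o+d*(z-o[2])/d[2])
def proj(c,p):
    q=np.array(c['camera_from_world'])@np.r_[p,1.];return np.array([c['cx']+c['fx']*q[0]/-q[2],c['cy']-c['fy']*q[1]/-q[2]])
def tool():
    s=read_state();w,x,y,z=s['eef_rot'];return np.array(s['position']),R.from_quat([x,y,z,w])
E
python3 - <<'E'
from h import *
for n in('scene','top','wrist'):
    c=cap(n,n+'0'); print(n,[k for k in c],c['fx'],c['fy'],c['cx'],c['cy'],np.round(c['camera_from_world'],3).tolist())
    print([np.round(onz(c,u,v,0)) for u,v in((0,0),(639,0),(0,399),(639,399))])
s=read_state();print({k:np.round(v,3).tolist() for k,v in s.items()}); print(tool()[1].as_matrix().round(3))
E
```

```text
scene ['image', 'fx', 'fy', 'cx', 'cy', 'camera_from_world'] 368.27798958504275 368.27798958504275 325.5935715299821 194.61353351187958 [[0.527, 0.85, 0.015, -327.692], [-0.687, 0.416, 0.596, 330.287], [0.5, -0.324, 0.803, -1453.387], [0.0, 0.0, 0.0, 1.0]]
[array([-1458.,  -734.,     0.]), array([ 275., 2269.,    0.]), array([ 630., -889.,    0.]), array([1413.,  381.,    0.])]
top ['image', 'fx', 'fy', 'cx', 'cy', 'camera_from_world'] 368.85227028830445 368.85227028830445 317.34612111582675 195.61645700399959 [[0.028, -1.0, -0.007, 29.43], [0.984, 0.027, 0.178, -594.751], [-0.178, -0.012, 0.984, -892.208], [0.0, 0.0, 0.0, 1.0]]
[array([1177., 1021.,    0.]), array([1221., -894.,    0.]), array([ 70., 819.,   0.]), array([ 118., -756.,    0.])]
wrist ['image', 'fx', 'fy', 'cx', 'cy', 'camera_from_world'] 294.85115624690246 294.85115624690246 318.3415204479942 197.80735313504783 [[0.391, 0.92, -0.002, -622.936], [-0.89, 0.378, -0.255, 30.798], [-0.234, 0.101, 0.967, -390.525], [0.0, 0.0, 0.0, 1.0]]
[array([-86., 317.,   0.]), array([201., 990.,   0.]), array([383., -56.,   0.]), array([793., 912.,   0.])]
{'time_s': 0.15, 'qpos': [0.99, 0.528, 1.434, -0.0, 1.181, -0.179], 'dq': [-0.001, -0.004, -0.004, -0.0, 0.0, 0.001], 'joint_efforts': [0.001, -44.043, -17.684, 0.063, 0.055, -0.0], 'position': [244.118, 574.805, 243.808], 'eef_rot': [-0.0, 0.2, 0.98, -0.001], 'wrist_force': [-0.95, -0.18, -0.468], 'moment': [0.024, -0.021, -0.012], 'gripper_width': 1.001}
[[-0.92   0.391 -0.001]
 [ 0.391  0.92  -0.001]
 [ 0.    -0.002 -1.   ]]
```

View pics/top0.png

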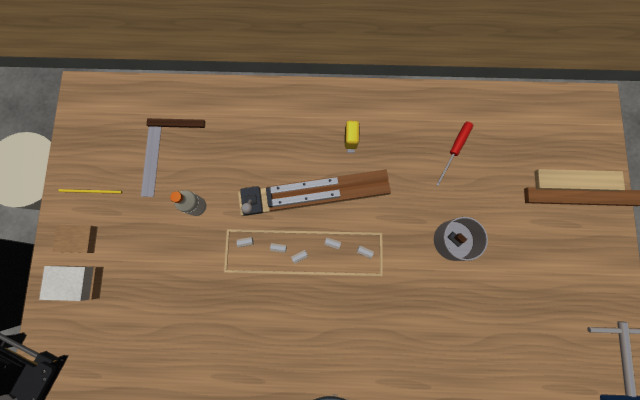

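View pics/scene0.png

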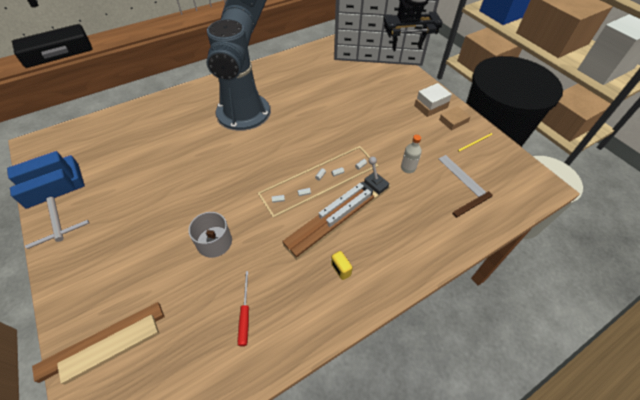

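The top view shows 5 blanks in the frame near px (244,242), (278,247), (300,256), (333,243) and (366,252). The jig's loading end is at (389,185) and the stop and lever at about (250,202). The canister with the follower is at (461,240), the tape at (352,135), the glue at (188,203) and the driver at (457,150). Next I measure these from the top view.

```bash
cat >> h.py <<'E'
def blanks(c,z=20):
    # bright grey blobs inside the tray region of the top view
    im=c['image'];hsv=cv2.cvtColor(im,cv2.COLOR_RGB2HSV);m=((hsv[...,1]<60)&(hsv[...,2]>95)).astype(np.uint8)
    m[:232]=0;m[273:]=0;m[:,:229]=0;m[:,379:]=0
    n,l,st,ce=cv2.connectedComponentsWithStats(m);o=[]
    for i in range(1,n):
        if st[i,4]<25: continue
        p=np.array([onz(c,u,v,z)[:2] for v,u in np.argwhere(l==i)]);q=p.mean(0);w,V=np.linalg.eigh(np.cov(p.T));d=V[:,1]*(1 if V[1,1]>0 else -1)
        o.append((st[i,4],ce[i].round(1).tolist(),q.round(1).tolist(),round(float(np.degrees(np.arctan2(d[1],d[0]))),1),(np.sqrt(w)*3.46).round(1).tolist()))
    return o
E
python3 - <<'E'
from h import *
c=cap('top')
for b in blanks(c,16): print(b)
for n,u,v,z in(('trayTL',227,231,5),('trayBR',381,274,5),('glue',188,203,75),('can L',435,240,85),('canR',487,240,85),('foll',458,239,62),('tape',352,130,60),('jigA',386,171,30),('jigB',389,193,30),('stopend up',238,190,30),('stopend dn',241,215,30),('ball',247,208,110)): print(n,onz(c,u,v,z).round())
im=c['image'][120:280,220:500,::-1]
cv2.imwrite('pics/crop1.png',cv2.resize(im,None,fx=2.85,fy=2.85,interpolation=cv2.INTER_CUBIC))
E
```

```text
(np.int32(118), [244.2, 241.8], [472.8, 233.8], 101.7, [19.8, 40.5])
(np.int32(120), [332.4, 242.8], [476.5, 3.6], 74.0, [19.9, 40.1])
(np.int32(119), [277.7, 247.5], [460.6, 145.7], 82.0, [19.4, 41.1])
(np.int32(127), [365.0, 251.6], [456.4, -81.3], 68.8, [20.5, 41.2])
(np.int32(119), [299.2, 256.3], [439.4, 89.0], 118.1, [19.1, 40.7])
trayTL [500. 284.   5.]
trayBR [ 400. -124.    5.]
glue [562. 369.  75.]
can L [ 487. -242.   85.]
canR [ 490. -367.   85.]
foll [ 492. -306.   62.]
tape [770. -40.  60.]
jigA [ 669. -134.   30.]
jigB [ 610. -142.   30.]
stopend up [607. 256.  30.]
stopend dn [541. 244.  30.]
ball [549. 213. 110.]
```

View pics/crop1.png

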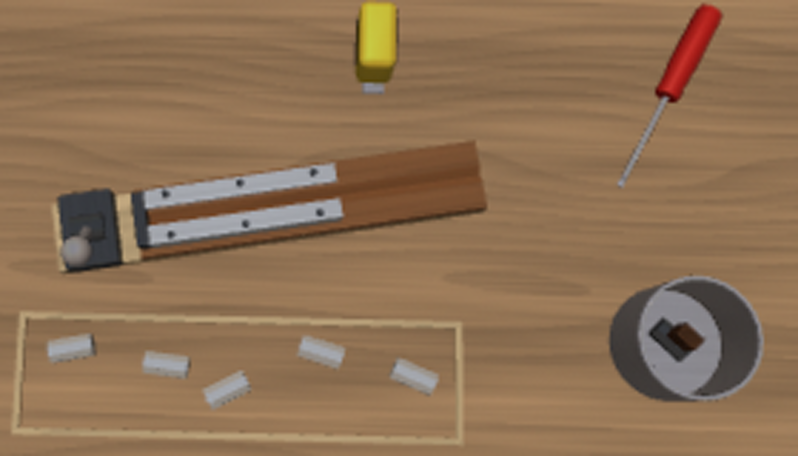

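The blanks measure 20 x 40.5 mm, which matches the 20 x 40 given, and all 5 are there. Next I move over the jig's open end for a wrist look.

```bash
cat >> h.py <<'E'
def plan(x,y,z,a):
    """a: wanted world angle of tool x in deg. Turn first (tool-z rad), then shift cm in turned tool axes"""
    p,r=tool();X=r.as_matrix()[:,0];a0=np.degrees(np.arctan2(X[1],X[0]));d=(a-a0+180)%360-180
    tz=-np.radians(d);M=(r*R.from_rotvec([0,0,tz])).as_matrix();s=M.T@(np.array([x,y,z])-p)/10
    print('at',p.round(1),'a0',round(a0,2),'tilt',M[:2,2].round(4),'| turn',round(tz,3),'shift cm',s.round(2))
E
python3 - <<'E'
from h import *
c=cap('top')
P=[onz(c,220+u/2.85,120+v/2.85,30)[:2] for u,v in((476,141),(486,208),(52,200),(65,270))]
a=(P[0]+P[1])/2;b=(P[2]+P[3])/2;print(P,a,b,np.linalg.norm(b-a),np.degrees(np.arctan2(*(b-a)[::-1])))
u=(b-a)/np.linalg.norm(b-a);t=a+u*110;print(t)
plan(t[0],t[1],200,np.degrees(np.arctan2(u[1],u[0])))
E
```

```text
[array([ 673.5511473 , -136.91632199]), array([ 610.17547902, -145.79669355]), array([606.84891318, 255.35262685]), array([542.00735166, 239.09650605])] [ 641.86331316 -141.35650777] [574.42813242 247.22456645] 394.3890906775696 99.84517684244045
[623.05480639 -32.97643547]
at [244.2 575.  244.1] a0 156.98 tilt [-0.0006 -0.0009] | turn 0.997 shift cm [-66.37  26.94   4.44]
```

```bash
python3 -m creep '[[0.6,0,0,0,0,0,0.1424],[0.6,0,0,0,0,0,0.1424],[0.6,0,0,0,0,0,0.1424],[0.6,0,0,0,0,0,0.1424],[0.6,0,0,0,0,0,0.1424],[0.6,0,0,0,0,0,0.1424],[0.6,0,0,0,0,0,0.1424]]' 20
python3 -m creep '[[0.6,-4.15,1.68,0.28,0,0,0],[0.6,-4.15,1.68,0.28,0,0,0],[0.6,-4.15,1.68,0.28,0,0,0],[0.6,-4.15,1.68,0.28,0,0,0],[0.6,-4.15,1.68,0.28,0,0,0],[0.6,-4.15,1.68,0.28,0,0,0],[0.6,-4.15,1.68,0.28,0,0,0],[0.6,-4.15,1.68,0.28,0,0,0],[0.6,-4.15,1.68,0.28,0,0,0],[0.6,-4.15,1.68,0.28,0,0,0],[0.6,-4.15,1.68,0.28,0,0,0],[0.6,-4.15,1.68,0.28,0,0,0],[0.6,-4.15,1.68,0.28,0,0,0],[0.6,-4.15,1.68,0.28,0,0,0],[0.6,-4.15,1.68,0.28,0,0,0],[0.6,-4.15,1.68,0.28,0,0,0],[0.6,0,0,0,0,0,0],[0.6,0,0,0,0,0,0]]'
python3 - <<'E'
from h import *
c=cap('wrist','w1')
J=np.array([641.9,-141.4]);u=np.array([-.1710,.9853]);
for y,x in((0,0),(0,-32),(0,32),(135,0)): print(proj(c,np.r_[J+u*y+x*np.array([u[1],-u[0]]),30]).round(1))
E
```

```text
time_s: 0.95
position: [244.3, 575.1, 244.4]
eef_rot: [0.0, 0.646, 0.763, -0.0]
wrist_force: [0.7, -0.4, -0.4]
gripper_width: 0.608
time_s: 2.75
position: [622.9, -33.8, 199.1]
eef_rot: [-0.001, 0.645, 0.765, -0.0]
wrist_force: [-0.6, 0.2, -0.3]
gripper_width: 0.6
[319.6 277.4]
[292.2 277.4]
[346.9 277.4]
[319.4 162.3]
```

View pics/w1.png

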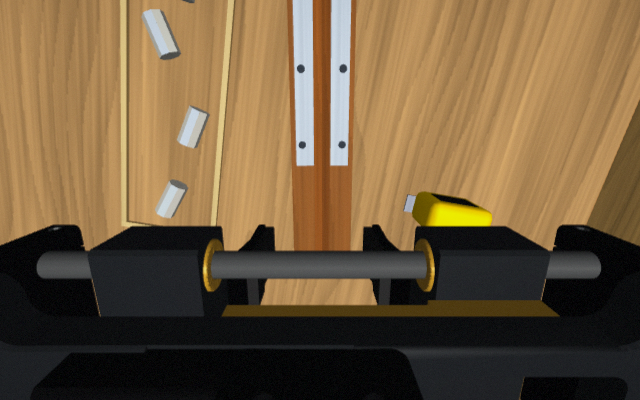

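The wrist view shows the keeper strips ending at row ~165, with their inner edges at cols ~314 and 331, and the jig edges at cols ~293 and ~351. I'll fit these edges by mask.

Run:
```python
from h import *
c=cap('wrist');im=c['image'];hsv=cv2.cvtColor(im,cv2.COLOR_RGB2HSV)
m=(hsv[...,1]<70)&(hsv[...,2]>110);m[:,:285]=0;m[:,360:]=0
cen=[];W=[]
for r in range(5,160,8):
    x=np.flatnonzero(m[r]);
    if len(x)<20: continue
    g=np.diff(x).argmax();i0,i1=x[g]+1,x[g+1]; # gap edges
    p0,p1=[onz(c,u,r,53)[:2] for u in(i0-.5+.0,i1-.5)]
    q0,q1=[onz(c,u,r,53)[:2] for u in(x[0]-.5,x[-1]+.5)]
    cen.append(((p0+p1)/2+(q0+q1)/2)/2);W.append((np.linalg.norm(p1-p0),np.linalg.norm(q1-q0)))
cen=np.array(cen);W=np.array(W);print(np.median(W,0))
vx,vy,x0,y0=cv2.fitLine(cen.astype(np.float32),cv2.DIST_HUBER,0,.01,.01).ravel();d=np.array([vx,vy])*np.sign(vy)
print('dir deg',np.degrees(np.arctan2(d[1],d[0])),'pt',x0,y0,'res',np.abs((cen-[x0,y0])@[d[1],-d[0]]).max())
rows=[np.flatnonzero(m[:,u])[np.flatnonzero(m[:,u])<200].max()+.5 for u in list(range(298,312))+list(range(333,346))];r=np.median(rows);print('mouth row',r)
mp=onz(c,322.5,r,53)[:2];t=(mp-[x0,y0])@d;mouth=np.array([x0,y0])+t*d;print('mouth',mouth)
O=mouth+25*d;print('jig origin',O)
# jig side edges z=30 by hue/sat in rows 175-215
for rr in (180,195,210):
    row=im[rr,270:375].astype(int);print(rr,[ (270+i) for i in np.argsort(-np.abs(np.diff(row.sum(1))))[:8]])
# old top estimate: mouth = J+135u
print(np.array([641.9,-141.4])+135*np.array([-.171,.9853]))
for b in blanks(cap('top'),16): print(b)
```

```text
[15.64587216 50.48944158]
dir deg 99.898224 pt 605.3367 80.45095 res 0.31946896859565227
mouth row 166.5
mouth [620.69624485  -7.57154081]
jig origin [616.39878     17.05632594]
180 [np.int64(292), np.int64(352), np.int64(291), np.int64(277), np.int64(351), np.int64(364), np.int64(322), np.int64(329)]
195 [np.int64(292), np.int64(351), np.int64(288), np.int64(322), np.int64(352), np.int64(329), np.int64(276), np.int64(291)]
210 [np.int64(351), np.int64(293), np.int64(292), np.int64(322), np.int64(350), np.int64(329), np.int64(275), np.int64(360)]
[618.815   -8.3845]
(np.int32(120), [244.4, 241.8], [472.9, 233.4], 101.9, [19.7, 41.2])
(np.int32(116), [277.3, 247.4], [460.7, 146.8], 84.4, [20.1, 39.4])
```

Slot width reads 15.6 mm (16 given), the axis direction is 99.9°, and the origin is about (616.4, 17.1). Next I write a sequence planner and a wrist-view blank finder, then plan blank A.

```bash
cat >> h.py <<'E'
O=np.array([616.4,17.06]);D=np.array([-.1719,.9851]);N=np.array([.9851,.1719]);JA=99.9
def J(x,y): return O+x*N+y*D
def seq(wps):
    """from the measured pose through (x,y,z,angle) waypoints: turn then shift for each leg"""
    p,r=tool();X=r.as_matrix()[:,0];a=np.degrees(np.arctan2(X[1],X[0]));print('at',p.round(1),round(a,2))
    for x,y,z,b in wps:
        d=(b-a+180)%360-180;a=b;t=np.radians(b);M=np.array([[np.cos(t),np.sin(t),0],[np.sin(t),-np.cos(t),0],[0,0,-1]]).T if 0 else np.array([[np.cos(t),np.sin(t),0],[np.sin(t),-np.cos(t),0],[0,0,-1]])
        s=M.T@(np.array([x,y,z])-p)/10;p=np.array([x,y,z],float);print('turn',round(-np.radians(d),3),'shift',s.round(2),round(float(np.linalg.norm(s)),1))
def wb():
    c=cap('wrist');hsv=cv2.cvtColor(c['image'],cv2.COLOR_RGB2HSV);m=((hsv[...,1]<70)&(hsv[...,2]>100)).astype(np.uint8)
    n,l,st,ce=cv2.connectedComponentsWithStats(m)
    for i in range(1,n):
        if st[i,4]<150: continue
        p=np.array([onz(c,u,v,16)[:2] for v,u in np.argwhere(l==i)]);q=p.mean(0)
        if not(405<q[0]<497 and -120<q[1]<282): continue
        w,V=np.linalg.eigh(np.cov(p.T));d=V[:,1]*(1 if V[1,1]>0 else -1)
        print('wb',q.round(1),round(float(np.degrees(np.arctan2(d[1],d[0]))),1),(np.sqrt(w)*3.46).round(1),'top row',st[i,1])
def cyc(x,y,a,y0=-105,y1=-50):
    g0=J(0,y0);g1=J(0,y1)
    seq([(x,y,100,a),(x,y,27,a),(x,y,110,a),(*g0,110,JA),(*g0,54,JA),(*g1,54,JA),(*g1,190,JA)])
E
python3 -c "
from h import *
wb();cyc(456.4,-81.3,68.8)"
```

```text
wb [440.9  90.5] 121.3 [21.6 41.4] top row 11
wb [478.5   4. ] 71.8 [21.4 42.4] top row 108
wb [459.2 -79.6] 65.6 [21.  46.8] top row 181
at [622.  -31.4 199.8] 99.96
turn 0.544 shift [-10.65 -13.63   9.98] 20.0
turn -0.0 shift [0.  0.  7.3] 7.3
turn -0.0 shift [ 0.   0.  -8.3] 8.3
turn -0.543 shift [-3.56 17.45  0.  ] 17.8
turn -0.0 shift [0.  0.  5.6] 5.6
turn -0.0 shift [5.5 0.  0. ] 5.5
turn -0.0 shift [  0.    0.  -13.6] 13.6
```

```bash
python3 -m creep '[[0.5,0,0,0,0,0,0.136],[0.5,0,0,0,0,0,0.136],[0.5,0,0,0,0,0,0.136],[0.5,0,0,0,0,0,0.136],[0.5,-2.13,-2.73,2,0,0,0],[0.5,-2.13,-2.73,2,0,0,0],[0.5,-2.13,-2.73,2,0,0,0],[0.5,-2.13,-2.73,2,0,0,0],[0.5,-2.13,-2.73,2,0,0,0],[0.5,0,0,0,0,0,0],[0.5,0,0,2.5,0,0,0],[0.5,0,0,2.5,0,0,0],[0.5,0,0,1.6,0,0,0],[0.5,0,0,0.7,0,0,0],[0,0,0,0,0,0,0],[0,0,0,0,0,0,0],[0,0,0,0,0,0,0],[0,0,0,0,0,0,0],[0,0,0,0,0,0,0]]' 20
python3 -m creep '[[0,0,0,-2,0,0,0],[0,0,0,-3.15,0,0,0],[0,0,0,-3.15,0,0,0],[0,0,0,0,0,0,-0.1358],[0,0,0,0,0,0,-0.1358],[0,0,0,0,0,0,-0.1358],[0,0,0,0,0,0,-0.1358]]'
python3 - <<'E'
from h import *
g=J(0,-105);h=J(0,-50);seq([(*g,110,JA),(*g,54,JA),(*h,54,JA),(*h,190,JA)])
E
```

```text
time_s: 4.85
position: [457.7, -82.7, 27.5]
eef_rot: [0.001, 0.826, 0.564, 0.001]
wrist_force: [0.2, 0.9, 4.6]
gripper_width: 0.228
time_s: 5.55
position: [457.0, -82.6, 110.1]
eef_rot: [0.0, 0.642, 0.767, 0.0]
wrist_force: [-0.4, 0.0, -0.8]
gripper_width: 0.226
at [457.  -82.6 110.1] 100.13
turn 0.004 shift [-3.430e+00  1.742e+01  1.000e-02] 17.8
turn -0.0 shift [0.  0.  5.6] 5.6
turn -0.0 shift [5.5 0.  0. ] 5.5
turn -0.0 shift [  0.    0.  -13.6] 13.6
```

```bash
python3 -m creep '[[0,-0.69,3.48,0,0,0,0.004],[0,-0.69,3.48,0,0,0,0],[0,-0.69,3.48,0,0,0,0],[0,-0.69,3.48,0,0,0,0],[0,-0.69,3.48,0,0,0,0],[0,0,0,0,0,0,0],[0,0,0,2.5,0,0,0],[0,0,0,1.8,0,0,0],[0,0,0,0.7,0,0,0],[0,0,0,0.3,0,0,0],[0,0,0,0.3,0,0,0],[0,0,0,0,0,0,0]]'
python3 - <<'E'
from h import *
p,r=tool();q=p[:2]-O;print(p.round(1),'jig x,y',(q@N).round(2),(q@D).round(2),np.round(read_state()['wrist_force'],1))
cap('scene','s1')
c=cap('wrist');cv2.imwrite('pics/w2.png',c['image'][60:330,180:480,::-1].repeat(2,0).repeat(2,1))
E
```

```text
time_s: 6.75
position: [635.0, -87.6, 54.5]
eef_rot: [0.001, 0.646, 0.764, 0.0]
wrist_force: [0.7, 0.6, -1.1]
gripper_width: 0.227
[635.  -87.6  54.5] jig x,y 0.31 -106.32 [ 0.7  0.6 -1.1]
```

View pics/w2.png

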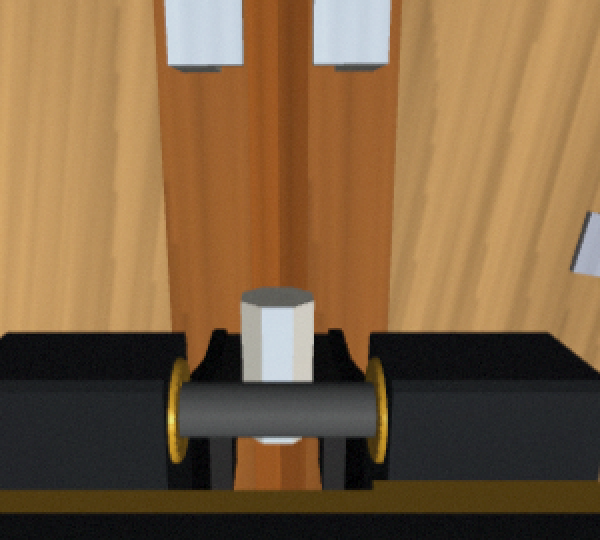

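The blank sits centred on the groove: its centre is at crop col ~278 and the valley line at ~279. I slide it in, release and look.

```bash
python3 -m creep '[[0,0.7,0,0.05,0,0,0],[0,0.7,0,0,0,0,0],[0,0.7,0,0,0,0,0],[0,0.7,0,0,0,0,0],[0,0.7,0,0,0,0,0],[0,0.7,0,0,0,0,0],[0,0.7,0,0,0,0,0],[0,0.7,0,0,0,0,0],[0,0,0,0,0,0,0],[0.45,0,0,0,0,0,0],[0.45,0,0,0,0,0,0],[0.45,0,0,-0.5,0,0,0],[0.45,0,0,-2,0,0,0],[0.45,0,0,-3,0,0,0],[0.45,0,0,-4,0,0,0],[0.45,0,0,-4,0,0,0],[0.45,0,0,0,0,0,0],[0.45,0,0,0,0,0,0]]'
cat >> h.py <<'E'
def groove(c=None):
    c=c or cap('wrist');hsv=cv2.cvtColor(c['image'],cv2.COLOR_RGB2HSV)
    for y in(-25,-45,-65): pass
    m=((hsv[...,1]<70)&(hsv[...,2]>100)).astype(np.uint8);n,l,st,ce=cv2.connectedComponentsWithStats(m)
    for i in range(1,n):
        if st[i,4]<80: continue
        p=np.array([onz(c,u,v,46)[:2] for v,u in np.argwhere(l==i)])-O;x,y=p@N,p@D
        if abs(x.mean())<12: print('groove blob x',x.mean().round(1),'y',y.min().round(1),y.max().round(1),'n',st[i,4])
E
python3 -c "
from h import *
c=cap('wrist','w3');groove(c);wb();cyc(476.5,3.6,74)"
```

```text
time_s: 8.65
position: [624.5, -32.0, 188.6]
eef_rot: [-0.0, 0.646, 0.764, 0.0]
wrist_force: [-0.7, 0.8, -0.2]
gripper_width: 0.451
groove blob x 0.1 y -67.4 117.1 n 7368
wb [440.8  90.6] 121.5 [21.6 41.3] top row 7
wb [478.4   3.9] 72.7 [21.4 42.3] top row 107
at [623.4 -31.8 186.5] 99.58
turn 0.446 shift [ -0.64 -15.09   8.65] 17.4
turn -0.0 shift [0.  0.  7.3] 7.3
turn -0.0 shift [ 0.   0.  -8.3] 8.3
turn -0.452 shift [-11.58  14.01   0.  ] 18.2
turn -0.0 shift [0.  0.  5.6] 5.6
turn -0.0 shift [5.5 0.  0. ] 5.5
turn -0.0 shift [  0.    0.  -13.6] 13.6
```

```bash
python3 -m creep '[[0.5,0,0,0,0,0,0.1115],[0.5,0,0,0,0,0,0.1115],[0.5,0,0,0,0,0,0.1115],[0.5,0,0,0,0,0,0.1115],[0.5,-0.13,-3.02,1.73,0,0,0],[0.5,-0.13,-3.02,1.73,0,0,0],[0.5,-0.13,-3.02,1.73,0,0,0],[0.5,-0.13,-3.02,1.73,0,0,0],[0.5,-0.13,-3.02,1.73,0,0,0],[0.5,0,0,0,0,0,0],[0.5,0,0,2.5,0,0,0],[0.5,0,0,2.5,0,0,0],[0.5,0,0,1.6,0,0,0],[0.5,0,0,0.7,0,0,0],[0,0,0,0,0,0,0],[0,0,0,0,0,0,0],[0,0,0,0,0,0,0],[0,0,0,0,0,0,0],[0,0,0,0,0,0,0]]' 20
python3 -m creep '[[0,0,0,-2,0,0,0],[0,0,0,-3.15,0,0,0],[0,0,0,-3.15,0,0,0],[0,0,0,0,0,0,-0.113],[0,0,0,0,0,0,-0.113],[0,0,0,0,0,0,-0.113],[0,0,0,0,0,0,-0.113],[0,-2.32,2.8,0,0,0,0],[0,-2.32,2.8,0,0,0,0],[0,-2.32,2.8,0,0,0,0],[0,-2.32,2.8,0,0,0,0],[0,-2.32,2.8,0,0,0,0],[0,0,0,0,0,0,0],[0,0,0,0,0,0,0]]'
python3 - <<'E'
from h import *
g=J(0,-105);h=J(0,-50);seq([(*g,110,JA),(*g,54,JA),(*h,54,JA),(*h,190,JA)])
E
```

```text
time_s: 10.65
position: [478.2, 3.1, 28.9]
eef_rot: [0.0, 0.798, 0.602, 0.0]
wrist_force: [0.5, -0.5, -0.5]
gripper_width: 0.222
time_s: 12.05
position: [635.7, -87.3, 111.3]
eef_rot: [-0.001, 0.643, 0.765, -0.0]
wrist_force: [-0.3, 0.1, -0.7]
gripper_width: 0.226
at [635.7 -87.3 111.3] 99.9
turn -0.0 shift [ 0.11 -0.11  0.13] 0.2
turn -0.0 shift [0.  0.  5.6] 5.6
turn -0.0 shift [5.5 0.  0. ] 5.5
turn -0.0 shift [  0.    0.  -13.6] 13.6
```

```bash
python3 -m creep '[[0,0.1,-0.1,2.5,0,0,0],[0,0,0,1.8,0,0,0],[0,0,0,0.8,0,0,0],[0,0,0,0.4,0,0,0],[0,0,0,0,0,0,0],[0,0.7,0,0.1,0,0,0],[0,0.7,0,0,0,0,0],[0,0.7,0,0,0,0,0],[0,0.7,0,0,0,0,0],[0,0.7,0,0,0,0,0],[0,0.7,0,0,0,0,0],[0,0.7,0,0,0,0,0],[0,0.6,0,0,0,0,0],[0,0,0,0,0,0,0],[0,0,0,0,0,0,0]]'
python3 -m creep '[[0.45,0,0,0,0,0,0],[0.45,0,0,0,0,0,0],[0.45,0,0,-0.5,0,0,0],[0.45,0,0,-2,0,0,0],[0.45,0,0,-3,0,0,0],[0.45,0,0,-4,0,0,0],[0.45,0,0,-4,0,0,0],[0.45,0,0,0,0,0,0],[0.45,0,0,0,0,0,0]]'
python3 -c "
from h import *
c=cap('wrist','w4');groove(c);wb();cyc(439.4,89.0,119.5)"
```

```text
time_s: 13.55
position: [625.3, -31.8, 55.7]
eef_rot: [-0.0, 0.643, 0.766, -0.0]
wrist_force: [0.5, -0.3, 0.2]
gripper_width: 0.225
time_s: 14.45
position: [625.9, -32.3, 192.3]
eef_rot: [0.001, 0.643, 0.766, 0.001]
wrist_force: [0.2, -0.6, 0.1]
gripper_width: 0.449
groove blob x 0.1 y -69.2 117.5 n 7909
wb [440.8  90.5] 121.8 [21.6 41.2] top row 6
at [624.3 -31.9 189.8] 99.92
turn -0.342 shift [ 19.63 -10.14   8.98] 23.9
turn -0.0 shift [0.  0.  7.3] 7.3
turn -0.0 shift [ 0.   0.  -8.3] 8.3
turn 0.342 shift [-20.63  16.2    0.  ] 26.2
turn -0.0 shift [0.  0.  5.6] 5.6
turn -0.0 shift [5.5 0.  0. ] 5.5
turn -0.0 shift [  0.    0.  -13.6] 13.6
```

```bash
python3 -m creep '[[0.5,0,0,0,0,0,-0.114],[0.5,0,0,0,0,0,-0.114],[0.5,0,0,0,0,0,-0.114],[0.5,3.27,-1.69,1.5,0,0,0],[0.5,3.27,-1.69,1.5,0,0,0],[0.5,3.27,-1.69,1.5,0,0,0],[0.5,3.27,-1.69,1.5,0,0,0],[0.5,3.27,-1.69,1.5,0,0,0],[0.5,3.27,-1.69,1.5,0,0,0],[0.5,0,0,0,0,0,0],[0.5,0,0,2.5,0,0,0],[0.5,0,0,2.5,0,0,0],[0.5,0,0,1.6,0,0,0],[0.5,0,0,0.7,0,0,0],[0,0,0,0,0,0,0],[0,0,0,0,0,0,0],[0,0,0,0,0,0,0],[0,0,0,0,0,0,0],[0,0,0,0,0,0,0]]' 20
python3 -m creep '[[0,0,0,-2,0,0,0],[0,0,0,-3.15,0,0,0],[0,0,0,-3.15,0,0,0],[0,0,0,0,0,0,0.114],[0,0,0,0,0,0,0.114],[0,0,0,0,0,0,0.114],[0,-3.44,2.7,0,0,0,0],[0,-3.44,2.7,0,0,0,0],[0,-3.44,2.7,0,0,0,0],[0,-3.44,2.7,0,0,0,0],[0,-3.44,2.7,0,0,0,0],[0,-3.44,2.7,0,0,0,0],[0,0,0,0,0,0,0],[0,0,0,0,0,0,0]]'
python3 - <<'E'
from h import *
g=J(0,-105);h=J(0,-50);seq([(*g,110,JA),(*g,54,JA),(*h,54,JA),(*h,190,JA)])
E
```

```text
time_s: 16.45
position: [441.0, 88.6, 28.4]
eef_rot: [0.001, 0.504, 0.864, 0.0]
wrist_force: [1.0, -0.6, 2.6]
gripper_width: 0.228
time_s: 17.85
position: [635.5, -87.4, 110.5]
eef_rot: [-0.0, 0.644, 0.765, -0.0]
wrist_force: [-0.2, 0.0, -0.3]
gripper_width: 0.227
at [635.5 -87.4 110.5] 99.85
turn -0.001 shift [ 0.11 -0.08  0.05] 0.2
turn -0.0 shift [0.  0.  5.6] 5.6
turn -0.0 shift [5.5 0.  0. ] 5.5
turn -0.0 shift [  0.    0.  -13.6] 13.6
```

```bash
python3 -m creep '[[0,0.1,-0.1,2.5,0,0,0],[0,0,0,1.8,0,0,0],[0,0,0,0.8,0,0,0],[0,0,0,0.4,0,0,0],[0,0,0,0,0,0,0],[0,0.7,0,0.05,0,0,0],[0,0.7,0,0,0,0,0],[0,0.7,0,0,0,0,0],[0,0.7,0,0,0,0,0],[0,0.7,0,0,0,0,0],[0,0.7,0,0,0,0,0],[0,0.7,0,0,0,0,0],[0,0.6,0,0,0,0,0],[0,0,0,0,0,0,0],[0,0,0,0,0,0,0]]'
python3 -m creep '[[0.45,0,0,0,0,0,0],[0.45,0,0,0,0,0,0],[0.45,0,0,-0.5,0,0,0],[0.45,0,0,-2,0,0,0],[0.45,0,0,-3,0,0,0],[0.45,0,0,-4,0,0,0],[0.45,0,0,-4,0,0,0],[0.45,0,0,0,0,0,0],[0.45,0,0,0,0,0,0]]'
python3 -c "
from h import *
c=cap('wrist','w5');groove(c);wb();print(blanks(cap('top'),16));cyc(460.6,145.7,83)"
```

```text
time_s: 19.35
position: [625.2, -31.1, 55.3]
eef_rot: [-0.0, 0.643, 0.766, 0.0]
wrist_force: [0.8, 1.0, 0.4]
gripper_width: 0.225
time_s: 20.25
position: [625.4, -31.9, 191.7]
eef_rot: [0.001, 0.643, 0.766, 0.001]
wrist_force: [-0.1, -0.5, 0.6]
gripper_width: 0.449
groove blob x 0.1 y -68.6 117.7 n 8708
[(np.int32(120), [244.4, 241.8], [472.9, 233.4], 101.9, [19.7, 41.2]), (np.int32(113), [277.2, 247.4], [460.8, 147.1], 84.6, [19.9, 38.8])]
at [623.7 -31.5 188.7] 99.92
turn 0.295 shift [ 15.6  -18.35   8.87] 25.7
turn -0.0 shift [0.  0.  7.3] 7.3
turn -0.0 shift [ 0.   0.  -8.3] 8.3
turn -0.295 shift [-25.85  13.14   0.  ] 29.0
turn -0.0 shift [0.  0.  5.6] 5.6
turn -0.0 shift [5.5 0.  0. ] 5.5
turn -0.0 shift [  0.    0.  -13.6] 13.6
```

Blank 5 at (473,233) has the lever ball close by, so I'll grip that one lengthwise later. Blank 4 now.

```bash
python3 -m creep '[[0.5,0,0,0,0,0,0.098],[0.5,0,0,0,0,0,0.098],[0.5,0,0,0,0,0,0.098],[0.5,2.6,-3.06,1.48,0,0,0],[0.5,2.6,-3.06,1.48,0,0,0],[0.5,2.6,-3.06,1.48,0,0,0],[0.5,2.6,-3.06,1.48,0,0,0],[0.5,2.6,-3.06,1.48,0,0,0],[0.5,2.6,-3.06,1.48,0,0,0],[0.5,0,0,0,0,0,0],[0.5,0,0,2.5,0,0,0],[0.5,0,0,2.5,0,0,0],[0.5,0,0,1.6,0,0,0],[0.5,0,0,0.75,0,0,0],[0,0,0,0,0,0,0],[0,0,0,0,0,0,0],[0,0,0,0,0,0,0],[0,0,0,0,0,0,0],[0,0,0,0,0,0,0]]' 20
python3 -m creep '[[0,0,0,-2,0,0,0],[0,0,0,-3.15,0,0,0],[0,0,0,-3.15,0,0,0],[0,0,0,0,0,0,-0.098],[0,0,0,0,0,0,-0.098],[0,0,0,0,0,0,-0.098],[0,-3.7,1.88,0,0,0,0],[0,-3.7,1.88,0,0,0,0],[0,-3.7,1.88,0,0,0,0],[0,-3.7,1.88,0,0,0,0],[0,-3.7,1.88,0,0,0,0],[0,-3.7,1.88,0,0,0,0],[0,-3.7,1.88,0,0,0,0],[0,0,0,0,0,0,0],[0,0,0,0,0,0,0]]'
python3 - <<'E'
from h import *
g=J(0,-105);h=J(0,-50);seq([(*g,110,JA),(*g,54,JA),(*h,54,JA),(*h,190,JA)])
E
```

```text
time_s: 22.3
position: [462.0, 145.3, 28.7]
eef_rot: [0.001, 0.748, 0.663, 0.001]
wrist_force: [-0.3, -0.7, 2.3]
gripper_width: 0.226
time_s: 23.8
position: [635.6, -87.9, 110.8]
eef_rot: [-0.0, 0.644, 0.765, -0.0]
wrist_force: [-0.3, 0.6, -1.3]
gripper_width: 0.224
at [635.6 -87.9 110.8] 99.83
turn -0.001 shift [ 0.17 -0.09  0.08] 0.2
turn -0.0 shift [0.  0.  5.6] 5.6
turn -0.0 shift [5.5 0.  0. ] 5.5
turn -0.0 shift [  0.    0.  -13.6] 13.6
```

```bash
python3 -m creep '[[0,0.1,-0.1,2.5,0,0,0],[0,0,0,1.8,0,0,0],[0,0,0,0.8,0,0,0],[0,0,0,0.4,0,0,0],[0,0,0,0,0,0,0],[0,0.7,0,0.05,0,0,0],[0,0.7,0,0,0,0,0],[0,0.7,0,0,0,0,0],[0,0.7,0,0,0,0,0],[0,0.7,0,0,0,0,0],[0,0.7,0,0,0,0,0],[0,0.7,0,0,0,0,0],[0,0.6,0,0,0,0,0],[0,0,0,0,0,0,0],[0,0,0,0,0,0,0]]'
python3 -m creep '[[0.45,0,0,0,0,0,0],[0.45,0,0,0,0,0,0],[0.45,0,0,-0.5,0,0,0],[0.45,0,0,-2,0,0,0],[0.45,0,0,-3,0,0,0],[0.45,0,0,-4,0,0,0],[0.45,0,0,-4,0,0,0],[0.45,0,0,0,0,0,0],[0.45,0,0,0,0,0,0]]'
python3 -c "
from h import *
c=cap('wrist','w6');groove(c);t=cap('top','t6');print(blanks(t,16))
b=[472.8,233.6];g=J(0,-125)
seq([(*b,110,192),(*b,26.5,192),(*b,130,192),(*g,130,JA+90),(*g,54,JA+90),(*g,130,JA+90),(*g,130,JA),(*g,55,JA)])
print(read_state()['qpos'])"
```

```text
time_s: 25.3
position: [625.3, -31.5, 55.4]
eef_rot: [-0.0, 0.643, 0.766, 0.0]
wrist_force: [0.8, -0.1, -0.7]
gripper_width: 0.227
time_s: 26.2
position: [625.6, -32.4, 192.0]
eef_rot: [0.001, 0.643, 0.766, 0.001]
wrist_force: [-0.1, -0.3, -0.3]
gripper_width: 0.449
groove blob x 0.1 y -69.1 117.3 n 9563
[(np.int32(120), [244.4, 241.8], [472.9, 233.4], 101.9, [19.7, 41.2])]
at [624.1 -32.  189.4] 99.92
turn -1.607 shift [ 9.27 29.13  7.94] 31.6
turn -0.0 shift [0.   0.   8.35] 8.3
turn -0.0 shift [  0.     0.   -10.35] 10.3
turn 0.037 shift [-10.42 -36.3    0.  ] 37.8
turn -0.0 shift [0.  0.  7.6] 7.6
turn -0.0 shift [ 0.   0.  -7.6] 7.6
turn 1.571 shift [0. 0. 0.] 0.0
turn -0.0 shift [0.  0.  7.5] 7.5
[-2.29856496e-01  5.91849719e-01  1.48375491e+00 -6.63814300e-06
  1.06861042e+00 -4.03006556e-01]
```

```bash
python3 -m creep '[[0.65,0,0,0,0,0,-0.1461],[0.65,0,0,0,0,0,-0.1461],[0.65,0,0,0,0,0,-0.1461],[0.65,0,0,0,0,0,-0.1461],[0.65,0,0,0,0,0,-0.1461],[0.65,0,0,0,0,0,-0.1461],[0.65,0,0,0,0,0,-0.1461],[0.65,0,0,0,0,0,-0.1461],[0.65,0,0,0,0,0,-0.1461],[0.65,0,0,0,0,0,-0.1461],[0.65,0,0,0,0,0,-0.1461],[0.65,1.32,4.16,1.1,0,0,0],[0.65,1.32,4.16,1.1,0,0,0],[0.65,1.32,4.16,1.1,0,0,0],[0.65,1.32,4.16,1.1,0,0,0],[0.65,1.32,4.16,1.1,0,0,0],[0.65,1.32,4.16,1.1,0,0,0],[0.65,1.32,4.16,1.1,0,0,0],[0.65,0,0,0,0,0,0],[0.65,0,0,0,0,0,0]]' 20
python3 -c "
from h import *
seq([(472.8,233.6,26.5,192)]);print(blanks(cap('top'),16))"
```

```text
time_s: 28.3
position: [472.5, 234.0, 111.9]
eef_rot: [-0.002, -0.106, 0.994, -0.0]
wrist_force: [0.4, 0.6, -0.1]
gripper_width: 0.651
at [472.5 234.  111.9] -167.83
turn 0.003 shift [-0.02 -0.04  8.54] 8.5
[]
```

```bash
python3 -m creep '[[0.65,0,0,2.5,0,0,0],[0.65,0,0,2.5,0,0,0],[0.65,0,0,2.3,0,0,0],[0.65,0,0,1.3,0,0,0],[0,0,0,0,0,0,0],[0,0,0,0,0,0,0],[0,0,0,0,0,0,0],[0,0,0,0,0,0,0],[0,0,0,0,0,0,0],[0,0,0,-2.3,0,0,0],[0,0,0,-4,0,0,0],[0,0,0,-4,0,0,0],[0,0,0,0,0,0,0.037],[0,0,0,0,0,0,0]]' 20
python3 -c "
from h import *
g=J(0,-125)
seq([(*g,130,JA+90),(*g,54,JA+90),(*g,130,JA+90),(*g,130,JA),(*g,55,JA)])"
```

```text
time_s: 29.75
position: [474.8, 233.8, 132.3]
eef_rot: [0.002, -0.086, 0.996, 0.0]
wrist_force: [-0.2, -0.7, 0.3]
gripper_width: 0.459
at [474.8 233.8 132.3] -170.08
turn 0.0 shift [-10.22 -36.29   0.23] 37.7
turn -0.0 shift [0.  0.  7.6] 7.6
turn -0.0 shift [ 0.   0.  -7.6] 7.6
turn 1.571 shift [0. 0. 0.] 0.0
turn -0.0 shift [0.  0.  7.5] 7.5
```

```bash
python3 -m creep '[[0,-1.136,-4.03,0.02,0,0,0],[0,-1.136,-4.03,0.02,0,0,0],[0,-1.136,-4.03,0.02,0,0,0],[0,-1.136,-4.03,0.02,0,0,0],[0,-1.136,-4.03,0.02,0,0,0],[0,-1.136,-4.03,0.02,0,0,0],[0,-1.136,-4.03,0.02,0,0,0],[0,-1.136,-4.03,0.02,0,0,0],[0,-1.136,-4.03,0.02,0,0,0],[0,0,0,0,0,0,0],[0,0,0,0,0,0,0]]'
python3 -c "
from h import *
g=J(0,-125)
seq([(*g,54.5,JA+90),(*g,130,JA+90),(*g,130,JA),(*g,55,JA)])
cap('scene','s7');c=cap('top');cv2.imwrite('pics/t7.png',cv2.resize(c['image'][150:260,200:480,::-1],None,fx=2.85,fy=2.85))"
```

```text
time_s: 30.85
position: [636.3, -106.9, 127.2]
eef_rot: [-0.001, -0.085, 0.996, 0.001]
wrist_force: [0.2, 0.2, -0.7]
gripper_width: 0.456
at [ 636.3 -106.9  127.2] -170.2
turn -0.002 shift [-0.17  0.05  7.27] 7.3
turn -0.0 shift [ 0.    0.   -7.55] 7.5
turn 1.571 shift [0. 0. 0.] 0.0
turn -0.0 shift [0.  0.  7.5] 7.5
```

```bash
python3 -m creep '[[0,-0.17,0,2.5,0,0,0],[0,0,0,2.5,0,0,0],[0,0,0,1.5,0,0,0],[0,0,0,0.5,0,0,0],[0,0,0,0.3,0,0,0],[0,0,0,0,0,0,0],[0,0,0,0,0,0,0]]'
python3 -m creep '[[0.6,0,0,0,0,0,0],[0.6,0,0,0,0,0,0],[0.6,0,0,-0.5,0,0,0],[0.6,0,0,-2,0,0,0],[0.6,0,0,-5,0,0,0],[0.6,0,0,0,0,0,0.143],[0.6,0,0,0,0,0,0.143],[0.6,0,0,0,0,0,0.143],[0.6,0,0,0,0,0,0.143],[0.6,0,0,0,0,0,0.143],[0.6,0,0,0,0,0,0.143],[0.6,0,0,0,0,0,0.143],[0.6,0,0,0,0,0,0.143],[0.6,0,0,0,0,0,0.143],[0.6,0,0,0,0,0,0.143],[0.6,0,0,0,0,0,0.143],[0.6,-1.5,0,0,0,0,0],[0.6,0,0,0,0,0,0]]'
python3 -c "
from h import *
g=J(0,-132)
seq([(*g,130,JA),(*g,55,JA)])
c=cap('wrist');cv2.imwrite('pics/w7.png',cv2.resize(c['image'][100:330,180:480,::-1],None,fx=2,fy=2))"
```

```text
time_s: 31.65
position: [639.5, -106.1, 56.6]
eef_rot: [0.001, -0.086, 0.996, -0.0]
wrist_force: [0.4, 0.0, -0.7]
gripper_width: 0.457
time_s: 33.45
position: [642.4, -123.2, 131.3]
eef_rot: [0.001, 0.644, 0.765, 0.0]
wrist_force: [0.2, -0.1, -0.2]
gripper_width: 0.601
at [ 642.4 -123.2  131.3] 99.87
turn -0.001 shift [ 1.06 -0.15  0.13] 1.1
turn -0.0 shift [0.  0.  7.5] 7.5
```

View pics/w7.png

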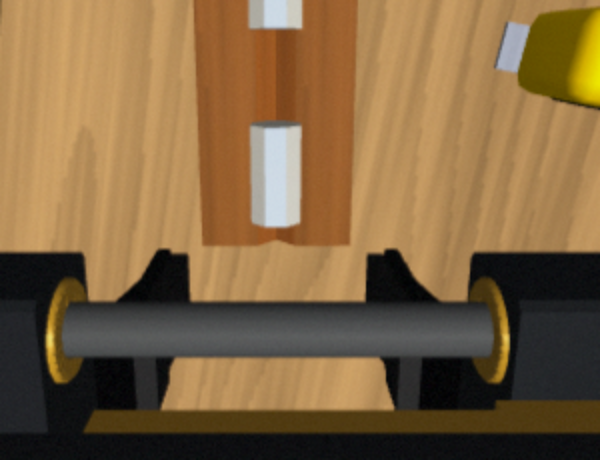

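Blank 5 lies straight in the groove, at crop rows 122–228 and centred at col ~275, behind the row. I regrip it on its rear half and slide the row in.

```bash
python3 -m creep '[[0.5,0.96,-0.15,0.1,0,0,0],[0.5,0,0,2.5,0,0,0],[0.5,0,0,2.5,0,0,0],[0.5,0,0,1.8,0,0,0],[0.5,0,0,0.7,0,0,0],[0,0,0,0,0,0,0],[0,0,0,0,0,0,0],[0,0,0,0,0,0,0],[0,0,0,0,0,0,0],[0,0.7,0,0,0,0,0],[0,0.7,0,0,0,0,0],[0,0.7,0,0,0,0,0],[0,0.7,0,0,0,0,0],[0,0.7,0,0,0,0,0],[0,0.7,0,0,0,0,0],[0,0.7,0,0,0,0,0],[0,0.7,0,0,0,0,0],[0,0.7,0,0,0,0,0],[0,0.7,0,0,0,0,0],[0,0,0,0,0,0,0]]'
python3 -c "
from h import *
p,r=tool();print('jig',(p[:2]-O)@N,(p[:2]-O)@D,p[2],read_state()['wrist_force'])
seq([(*J(0,-41.5),55,JA)])
c=cap('wrist');cv2.imwrite('pics/w8.png',cv2.resize(c['image'][100:330,180:480,::-1],None,fx=2,fy=2))
c=cap('scene');cv2.imwrite('pics/s8.png',cv2.resize(c['image'][140:270,270:420,::-1],None,fx=4,fy=4))"
```

```text
time_s: 35.5
position: [627.5, -42.1, 55.5]
eef_rot: [0.001, 0.644, 0.765, 0.001]
wrist_force: [3.5, -1.4, 5.0]
gripper_width: 0.226
jig 0.7458257081702103 -60.14800282820288 55.45566663292287 [ 3.45357079 -1.41161119  5.03835912]
at [627.5 -42.1  55.5] 99.81
turn -0.002 shift [ 1.86 -0.07  0.05] 1.9
```

View pics/w8.png

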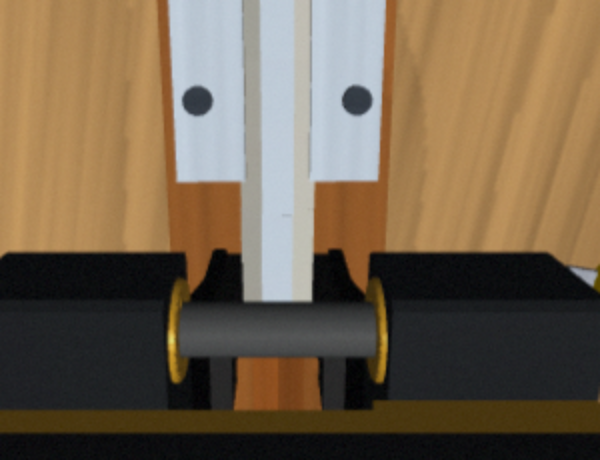

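The row is closed up, with the joint between the last two blanks at crop (287,215), full-image px (323.5, 207.5).

```bash
python3 -c "
from h import *
c=cap('wrist')
for v in (206.5,207.5,208.5):
    q=onz(c,323.5,v,46)[:2]-O;print(v,q@N,q@D)
q=onz(c,323.5,190.5,53)[:2]-O;print('mouth',q@D)
p,r=tool();print((p[:2]-O)@D)"
```

```text
206.5 3.022005691194892 -35.686576478367336
207.5 3.0231837911987434 -36.240504931989186
208.5 3.0243640301961965 -36.79543911469955
mouth -25.286789396293845
-60.16488303039362
```

```bash
python3 -m creep '[[0,0.4,-0.07,0,0,0,0],[0,0.4,0,0,0,0,0],[0,0.4,0,0,0,0,0],[0,0.4,0,0,0,0,0],[0,0.3,0,0,0,0,0],[0,0.25,0,0,0,0,0],[0,0,0,0,0,0,0],[0,0,0,0,0,0,0]]'
python3 -c "
from h import *
c=cap('wrist','w9');im=c['image']
# joint row profile along blank column
col=im[150:260,320:327].astype(int).mean((1,2));d=-col+ (np.roll(col,2)+np.roll(col,-2))/2
for i in np.argsort(-d[3:-3])[:3]+3: q=onz(c,323.5,150+i,46)[:2]-O;print(150+i,d[i].round(1),(q@D).round(1))
p,r=tool();print((p[:2]-O)@N,(p[:2]-O)@D,read_state()['wrist_force'])"
```

```text
time_s: 36.45
position: [623.9, -22.0, 55.5]
eef_rot: [0.002, 0.644, 0.765, 0.001]
wrist_force: [4.1, -2.6, 4.4]
gripper_width: 0.226
252 63.5 -41.6
251 58.4 -41.0
253 14.6 -42.2
0.6548525598941711 -39.76101075090383 [ 4.52275501 -2.84633569  4.12614399]
```

```bash
python3 -m creep '[[0,0.1,0,0,0,0,0],[0,0.08,0,0,0,0,0],[0,0,0,0,0,0,0],[0,0,0,0,0,0,0],[0.4,0,0,0,0,0,0],[0.4,0,0,0,0,0,0],[0.4,0,0,0,0,0,0]]'
python3 -m creep '[[0.4,0,0,-0.5,0,0,0],[0.4,0,0,-2,0,0,0],[0.4,0,0,-4,0,0,0],[0.4,0,0,-4,0,0,0],[0.4,-2,0,-3.5,0,0,0],[0.4,0,0,0,0,0,0],[0.4,0,0,0,0,0,0]]'
python3 -c "
from h import *
c=cap('wrist');cv2.imwrite('pics/w10.png',cv2.resize(c['image'][100:300,220:420,::-1],None,fx=3,fy=3))
groove(c)
can=np.array([488.5,-304.5]);p,r=tool();print(p,read_state()['qpos'])
for a in (40,130,220): seq([(488,-305,170,a)])"
```

```text
time_s: 37.2
position: [619.0, -18.6, 53.3]
eef_rot: [-0.003, 0.644, 0.765, -0.001]
wrist_force: [-0.4, -0.1, 0.6]
gripper_width: 0.376
time_s: 37.9
position: [624.8, -39.4, 195.3]
eef_rot: [-0.0, 0.645, 0.765, 0.0]
wrist_force: [-0.9, 0.4, 0.0]
gripper_width: 0.398
groove blob x 0.1 y -53.6 112.1 n 9379
[623.78616135 -38.91641229 193.8689096 ] [-2.41007825e-01  5.86655703e-01  1.47941788e+00  3.78429852e-04
  1.07855860e+00 -4.11452134e-01]
at [623.8 -38.9 193.9] 99.76
turn 1.043 shift [-27.51  11.66   2.39] 30.0
at [623.8 -38.9 193.9] 99.76
turn -0.528 shift [-11.66 -27.51   2.39] 30.0
at [623.8 -38.9 193.9] 99.76
turn -2.099 shift [ 27.51 -11.66   2.39] 30.0
```

View pics/w10.png

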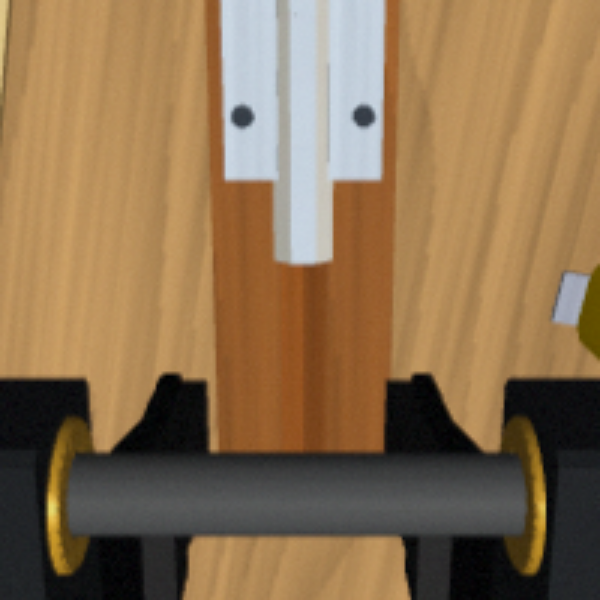

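The last blank's rear end is at y ≈ -54, so its centre is at about -34 and it is under the keepers. Step 1 looks done. Next is the canister: I turn so that tool x follows the follower's long axis (about 45°) and look with the camera straight above.

```bash
python3 -c "
from h import *
seq([(438,-355,210,45)])"
```

```text
at [623.8 -38.9 193.9] 99.76
turn 0.956 shift [-35.49   9.21  -1.61] 36.7
```

```bash
python3 -m creep '[[0.4,0,0,0,0,0,0.1366],[0.4,0,0,0,0,0,0.1366],[0.4,0,0,0,0,0,0.1366],[0.4,0,0,0,0,0,0.1366],[0.4,0,0,0,0,0,0.1366],[0.4,0,0,0,0,0,0.1366],[0.4,0,0,0,0,0,0.1366],[0.4,-3.94,1.02,-0.18,0,0,0],[0.4,-3.94,1.02,-0.18,0,0,0],[0.4,-3.94,1.02,-0.18,0,0,0],[0.4,-3.94,1.02,-0.18,0,0,0],[0.4,-3.94,1.02,-0.18,0,0,0],[0.4,-3.94,1.02,-0.18,0,0,0],[0.4,-3.94,1.02,-0.18,0,0,0],[0.4,-3.94,1.02,-0.18,0,0,0],[0.4,-3.94,1.02,-0.18,0,0,0],[0.4,0,0,0,0,0,0],[0.4,0,0,0,0,0,0],[0.4,0,0,0,0,0,0]]'
python3 -c "
from h import *
c=cap('wrist');np.save('w11.npy',c['image']);import pickle;pickle.dump(c,open('w11.pkl','wb'));cv2.imwrite('pics/w11.png',cv2.resize(c['image'][40:240,200:440,::-1],None,fx=3,fy=3))
print(proj(c,np.array([488,-305,85])))"
```

```text
time_s: 39.85
position: [439.0, -353.1, 209.4]
eef_rot: [-0.002, 0.924, 0.383, -0.0]
wrist_force: [0.5, 0.5, 0.5]
gripper_width: 0.398
[319.38228416 120.02740655]
```

View pics/w11.png

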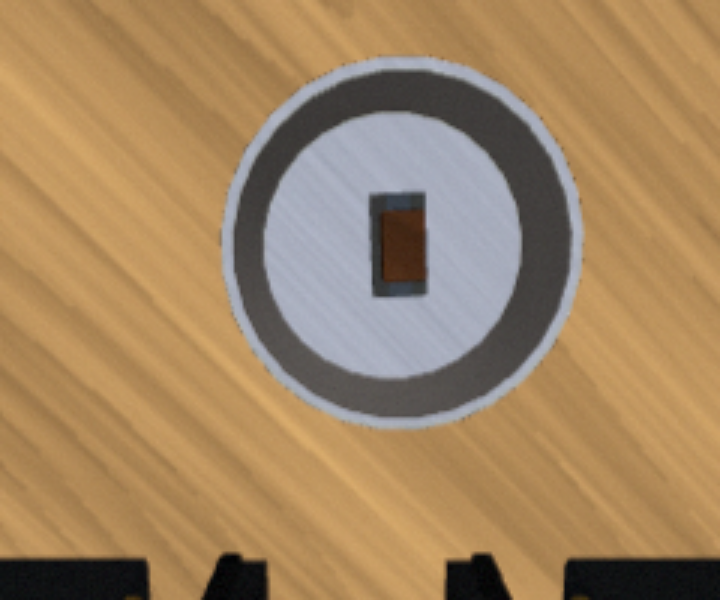

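Looking straight into the canister, the foot (crop x 371–427, y 193–296) and the brown paddle (crop 383–426, 209–281) are almost aligned with the tool.

```bash
python3 -c "
from h import *;import pickle
c=pickle.load(open('w11.pkl','rb'));im=c['image'];hsv=cv2.cvtColor(im,cv2.COLOR_RGB2HSV)
sub=np.zeros(im.shape[:2],bool);sub[95:145,315:350]=1
for nm,m,z in(('paddle',(hsv[...,1]>120)&(hsv[...,2]<140)&sub,62),('foot',(hsv[...,2]<110)&sub,25)):
    k,_=cv2.findContours(m.astype(np.uint8),cv2.RETR_EXTERNAL,cv2.CHAIN_APPROX_NONE);k=max(k,key=cv2.contourArea).reshape(-1,2)
    w=np.array([onz(c,u,v,z)[:2] for u,v in k],np.float32);(ce,sz,an)=cv2.minAreaRect(w);B=cv2.boxPoints(((ce,sz,an)));e=[B[1]-B[0],B[2]-B[1]];e=max(e,key=np.linalg.norm)
    print(nm,np.round(ce,1),np.round(sz,1),np.degrees(np.arctan2(e[1],e[0]))%180,k.min(0),k.max(0))
o,d=ray(c,(k[:,0].min()+k[:,0].max())/2,120)
print('cam',o)
# canister rim centre
rim=[onz(c,200+u/3,40+v/3,85)[:2] for u,v in((222,243),(583,243),(402,57),(402,430))];print('can',np.mean(rim[:2],0),np.mean(rim[2:],0),np.linalg.norm(rim[0]-rim[1]))
seq([(*ce,170,45)])"
```

```text
paddle [ 496.8 -315.8] [21.1 13.3] 45.452404 [327 110] [341 133]
foot [ 496.5 -315.5] [35.2 19.2] 46.14824 [323 104] [341 138]
cam [ 488.46487152 -305.11792531  350.13314333]
can [ 496.48410356 -314.6341623 ] [ 494.40878324 -316.63398619] 104.66005591966386
at [ 439.3 -353.1  209.8] 45.07
turn 0.001 shift [6.7  1.38 3.98] 7.9
```

```bash
python3 -m creep '[[0.4,1.675,0.355,1.2,0,0,0],[0.4,1.675,0.355,1.2,0,0,0],[0.4,1.675,0.355,1.2,0,0,0],[0.4,1.675,0.355,1.2,0,0,0],[0.4,0,0,0,0,0,0],[0.4,0,0,0,0,0,0],[0.4,0,0,0,0,0,0]]' 30
python3 -c "
from h import *
seq([(496.7,-315.7,59,45.5)])"
```

```text
time_s: 40.6
position: [496.7, -318.0, 163.1]
eef_rot: [0.0, 0.924, 0.383, -0.0]
wrist_force: [0.4, 0.1, 0.4]
gripper_width: 0.402
at [ 496.7 -318.   163.1] 44.99
turn -0.009 shift [ 0.16 -0.16 10.41] 10.4
```

```bash
python3 -m creep '[[0.4,0.16,-0.16,2.5,0,0,-0.009],[0.4,0,0,2.5,0,0,0],[0.4,0,0,2.5,0,0,0],[0.4,0,0,2,0,0,0],[0.4,0,0,0.9,0,0,0],[0.4,0,0,0,0,0,0],[0,0,0,0,0,0,0],[0,0,0,0,0,0,0],[0,0,0,0,0,0,0],[0,0,0,0,0,0,0],[0,0,0,0,0,0,0]]' 30
python3 -c "
from h import *
p,r=tool();print(p,r.as_matrix()[:2,2]);g=J(0,-110)
seq([(p[0],p[1],175,45.5),(*g,175,JA),(*g,100,JA),(*g,82,JA)])"
```

```text
time_s: 41.7
position: [497.2, -315.9, 59.8]
eef_rot: [0.001, 0.922, 0.387, 0.0]
wrist_force: [-0.7, -0.6, 4.8]
gripper_width: 0.161
[ 497.20471356 -315.92511166   59.80604195] [ 0.00123942 -0.00135083]
at [ 497.2 -315.9   59.8] 45.51
turn 0.0 shift [  0.     0.   -11.52] 11.5
turn -0.949 shift [19.75 17.47  0.  ] 26.4
turn -0.0 shift [0.  0.  7.5] 7.5
turn -0.0 shift [0.  0.  1.8] 1.8
```

```bash
python3 -m creep '[[0,0,0,-1,0,0,0],[0,0,0,-3,0,0,0],[0,0,0,-3.75,0,0,0],[0,0,0,-3.75,0,0,0],[0,0,0,0,0,0,-0.1356],[0,0,0,0,0,0,-0.1356],[0,0,0,0,0,0,-0.1356],[0,0,0,0,0,0,-0.1356],[0,0,0,0,0,0,-0.1356],[0,0,0,0,0,0,-0.1356],[0,0,0,0,0,0,-0.1356],[0,3.29,2.91,0,0,0,0],[0,3.29,2.91,0,0,0,0],[0,3.29,2.91,0,0,0,0],[0,3.29,2.91,0,0,0,0],[0,3.29,2.91,0,0,0,0],[0,3.29,2.91,0,0,0,0],[0,0,0,0,0,0,0],[0,0,0,0,0,0,0],[0,0,0,0,0,0,0]]' 30
python3 -c "
from h import *
g=J(0,-108)
seq([(*g,175,JA),(*g,81,JA)]);c=cap('wrist');cv2.imwrite('pics/w12.png',cv2.resize(c['image'][100:300,180:460,::-1],None,fx=2,fy=2))"
```

```text
time_s: 43.7
position: [634.1, -91.7, 173.8]
eef_rot: [-0.0, 0.644, 0.765, -0.0]
wrist_force: [-0.0, -0.2, -0.2]
gripper_width: 0.159
at [634.1 -91.7 173.8] 99.86
turn -0.001 shift [ 0.21  0.13 -0.12] 0.3
turn -0.0 shift [0.  0.  9.4] 9.4
```

```bash
python3 -m creep '[[0,0.2,0.13,2.5,0,0,0],[0,0,0,2.5,0,0,0],[0,0,0,2,0,0,0],[0,0,0,1,0,0,0],[0,0,0,0.5,0,0,0],[0,0,0,0.4,0,0,0],[0,0,0,0.2,0,0,0],[0,0,0,0.2,0,0,0],[0,0,0,0,0,0,0],[0,0,0,0,0,0,0]]' 30
python3 -c "
from h import *
p,r=tool();print('jig',(p[:2]-O)@N,(p[:2]-O)@D,p[2],read_state()['wrist_force'])
c=cap('wrist');cv2.imwrite('pics/w13.png',cv2.resize(c['image'][100:330,180:460,::-1],None,fx=2,fy=2))
c=cap('scene');cv2.imwrite('pics/s13.png',cv2.resize(c['image'][150:270,270:400,::-1],None,fx=4,fy=4))"
```

```text
time_s: 44.75
position: [636.0, -88.8, 81.3]
eef_rot: [0.0, 0.643, 0.765, 0.0]
wrist_force: [-0.6, 0.3, -0.6]
gripper_width: 0.16
jig 1.1453649355893496 -107.68369232481035 81.303241773488 [-0.59772532  0.29819142 -0.58398054]
```

View pics/w13.png

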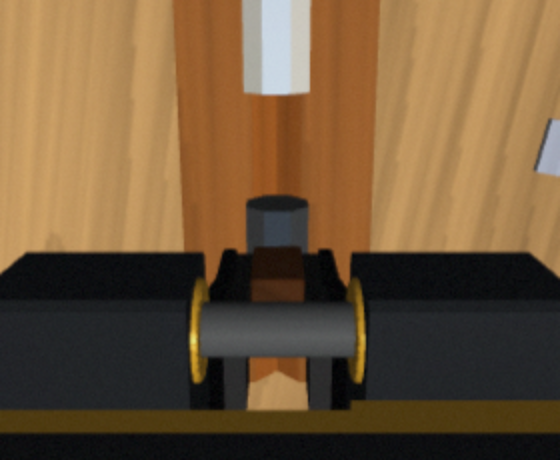

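View pics/s13.png

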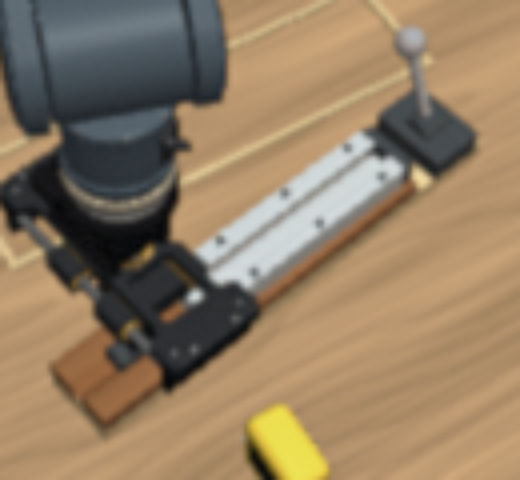

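The follower's foot is in the groove and in line with the row (crop cols 277 and 276). I slide it gently: quicker up to contact, then slowly.

```bash
python3 -m creep '[[0,0.5,-0.05,0,0,0,0],[0,0.5,-0.05,0,0,0,0],[0,0.5,0,0,0,0,0],[0,0.5,0,0,0,0,0],[0,0.5,0,0,0,0,0],[0,0.4,0,0,0,0,0],[0,0.2,0,0,0,0,0],[0,0.1,0,0,0,0,0],[0,0.1,0,0,0,0,0],[0,0.1,0,0,0,0,0],[0,0.1,0,0,0,0,0],[0,0.1,0,0,0,0,0],[0,0.1,0,0,0,0,0],[0,0,0,0,0,0,0]]'
cat >> h.py <<'E'
def st():
    p,r=tool();f=np.array(read_state()['wrist_force']);print('jig x %.1f y %.1f z %.1f'%((p[:2]-O)@N,(p[:2]-O)@D,p[2]),'F jig x %.1f y %.1f z %.1f'%(f[:2]@N,f[:2]@D,f[2]))
E
python3 -c "
from h import *
st()"
python3 -m creep '[[0,0.1,0,0,0,0,0],[0,0.1,0,0,0,0,0],[0,0,0,0,0,0,0]]'; python3 -c "
from h import *
st()"
```

```text
time_s: 46.25
position: [629.2, -53.0, 81.2]
eef_rot: [0.001, 0.644, 0.765, 0.0]
wrist_force: [4.0, -3.4, 2.0]
gripper_width: 0.159
jig x 0.6 y -71.3 z 81.2 F jig x 3.4 y -4.0 z 2.0
time_s: 46.55
position: [628.9, -51.2, 81.2]
eef_rot: [0.001, 0.644, 0.765, 0.0]
wrist_force: [3.7, -3.8, 1.4]
gripper_width: 0.158
jig x 0.6 y -69.4 z 81.2 F jig x 3.0 y -4.4 z 1.4
```

```bash
for i in 1 2 3; do python3 -m creep '[[0,0.06,0,0,0,0,0],[0,0.06,0,0,0,0,0],[0,0,0,0,0,0,0]]' >/dev/null; python3 -c "
from h import *
st()"; done
```

```text
jig x 0.6 y -68.3 z 81.2 F jig x 3.3 y -4.3 z 2.8
jig x 0.6 y -67.5 z 81.2 F jig x 1.3 y -5.6 z 1.7
jig x 0.6 y -67.3 z 81.3 F jig x 1.5 y -8.4 z 1.3
```

```bash
python3 -m creep '[[0,-0.15,0,0,0,0,0],[0,0,0,0,0,0,0],[0,0,0,0,0,0,0]]' >/dev/null; python3 -c "
from h import *
st()"
python3 -m creep '[[0.35,0,0,0,0,0,0],[0.35,0,0,0,0,0,0],[0.35,0,0,0,0,0,0]]'
python3 -m creep '[[0.35,0,0,-1,0,0,0],[0.35,0,0,-3,0,0,0],[0.35,0,0,-4,0,0,0],[0.35,0,0,-4,0,0,0],[0.35,-3,0,-2,0,0,0],[0.35,-3,0,0,0,0,0],[0.35,0,0,0,0,0,0],[0.35,0,0,0,0,0,0]]'
python3 -c "
from h import *
st()
c=cap('wrist');cv2.imwrite('pics/w14.png',cv2.resize(c['image'][0:250,200:440,::-1],None,fx=2.4,fy=2.4))
t=cap('top');cv2.imwrite('pics/t14.png',cv2.resize(t['image'][165:225,220:400,::-1],None,fx=4,fy=4,interpolation=cv2.INTER_CUBIC))
for n,p in(('stop',J(0,150)),('mouth',J(0,-25)),('load',J(0,-160))): print(n,proj(c,np.r_[p,46]))"
```

```text
jig x 0.6 y -67.5 z 81.2 F jig x 2.4 y -5.0 z 2.7
time_s: 48.05
position: [625.3, -47.4, 79.7]
eef_rot: [-0.003, 0.643, 0.765, -0.001]
wrist_force: [-0.4, 1.1, -0.7]
gripper_width: 0.316
time_s: 48.85
position: [637.3, -107.7, 221.0]
eef_rot: [-0.001, 0.644, 0.765, 0.0]
wrist_force: [0.4, -0.4, -0.2]
gripper_width: 0.349
jig x -0.9 y -126.5 z 221.0 F jig x 0.3 y -0.4 z -0.2
stop [ 319.77001863 -130.74709454]
mouth [319.85716113  86.58015484]
load [319.90836356 214.27540391]
```

View pics/w14.png

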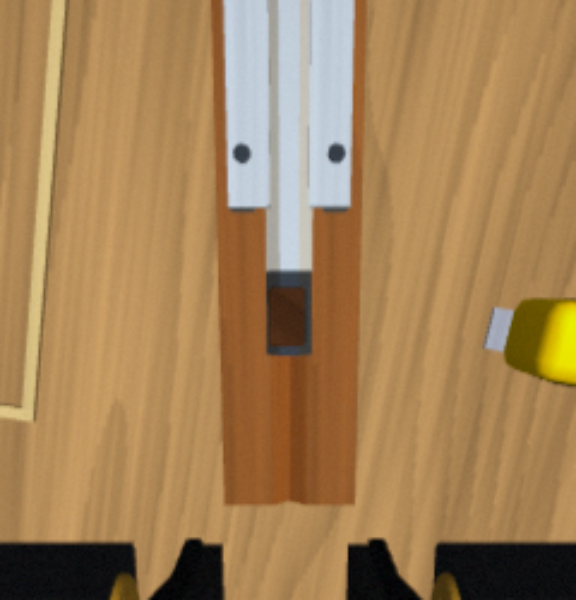

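View pics/t14.png

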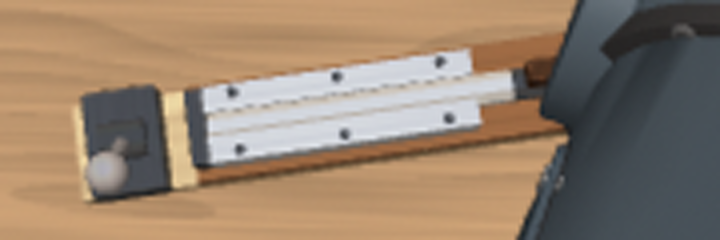

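The follower stands upright at crop rows 270–354, tight against the last blank. In the top crop the row reaches the dark stop at col ~208, and the lever ball is at (107,172). Next is the lever.

```bash
python3 -c "
from h import *
c=cap('wrist');q=onz(c,320.5,112.5,46)[:2]-O;print('joint y',q@D)
t=cap('top')
for n,u,v,z in(('ball',220+107/4,165+172/4,113),('row end',220+208/4,165+125/4,46)): q=onz(t,u,v,z)[:2]-O;print(n,q@N,q@D)
seq([(*J(-80,205),220,JA),(*J(-80,205),124,JA),(*J(0,205),124,JA)])"
```

```text
joint y -48.87360290880843
ball -33.38592980180217 204.62996631029011
row end -0.6938780339909464 148.4654406810631
at [ 637.4 -106.4  220.3] 99.94
turn 0.001 shift [ 3.302e+01 -7.940e+00  3.000e-02] 34.0
turn -0.0 shift [0.  0.  9.6] 9.6
turn -0.0 shift [-0.  8.  0.] 8.0
```

```bash
python3 -m creep '[[0,4.13,-1,0,0,0,0],[0,4.13,-1,0,0,0,0],[0,4.13,-1,0,0,0,0],[0,4.13,-1,0,0,0,0],[0,4.13,-1,0,0,0,0],[0,4.13,-1,0,0,0,0],[0,4.13,-1,0,0,0,0],[0,4.13,-1,0,0,0,0],[0,0,0,0,0,0,0],[0,0,0,0,0,0,0],[0,0,0,3,0,0,0],[0,0,0,3,0,0,0],[0,0,0,2.5,0,0,0],[0,0,0,1.1,0,0,0],[0,0,0,0,0,0,0],[0,0,0,0,0,0,0]]' 20
python3 -c "
from h import *
st();seq([(*J(-80,205),124,JA)])"
```

```text
time_s: 50.65
position: [503.4, 203.7, 125.4]
eef_rot: [0.0, 0.644, 0.765, 0.0]
wrist_force: [-0.3, 1.0, 0.4]
gripper_width: 0.006
jig x -79.2 y 203.3 z 125.4 F jig x -0.1 y 1.1 z 0.4
at [503.4 203.7 125.4] 99.83
turn -0.001 shift [ 0.17 -0.08  0.14] 0.2
```

Sweep to jig x ≈ 0, about 80 mm, then go slower.

```bash
python3 -m creep '[[0,0.1,0.7,0.1,0,0,0],[0,0,0.7,0,0,0,0],[0,0,0.7,0,0,0,0],[0,0,0.7,0,0,0,0],[0,0,0.7,0,0,0,0],[0,0,0.7,0,0,0,0],[0,0,0.7,0,0,0,0],[0,0,0.7,0,0,0,0],[0,0,0.7,0,0,0,0],[0,0,0.7,0,0,0,0],[0,0,0.6,0,0,0,0],[0,0,0,0,0,0,0]]'>/dev/null; python3 -c "
from h import *
st()"
for i in 1 2 3 4; do python3 -m creep '[[0,0,0.15,0,0,0,0],[0,0,0.15,0,0,0,0],[0,0,0,0,0,0,0]]' >/dev/null; python3 -c "
from h import *
st()"; done
```

```text
jig x -2.7 y 204.8 z 123.8 F jig x 0.2 y -0.0 z -0.2
jig x -1.2 y 204.8 z 123.7 F jig x -0.2 y 0.6 z 0.1
jig x 2.1 y 204.9 z 123.8 F jig x -0.1 y 0.8 z -1.6
jig x 5.3 y 204.9 z 123.9 F jig x -0.4 y 0.3 z -0.5
jig x 8.3 y 204.8 z 123.9 F jig x -0.0 y 0.1 z -0.6
```

```bash
python3 -c "
from h import *
c=cap('scene');cv2.imwrite('pics/s15.png',cv2.resize(c['image'][100:240,270:450,::-1],None,fx=4,fy=4,interpolation=cv2.INTER_CUBIC))
for x in (-38.4,0,27.4,38.4):
    z=40+np.sqrt(6400-x*x);print(x,((proj(c,np.r_[J(x,205),z])-[270,100])*4).round())"
```

```text
-38.4 [401. 238.]
0 [438. 258.]
27.4 [463. 282.]
38.4 [473. 295.]
```

View pics/s15.png

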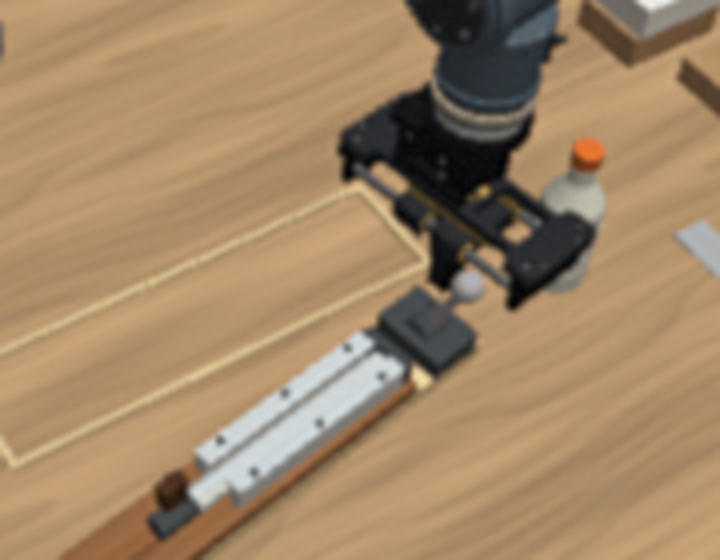

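The lever ball is at crop (468,287), about x = 32 mm or 0.91 rad. I push on to the end stop, watching the force.

```bash
for i in 1 2 3 4; do python3 -m creep '[[0,0,0.15,0,0,0,0],[0,0,0,0,0,0,0]]' >/dev/null; python3 -c "
from h import *
st()"; done
```

```text
jig x 9.7 y 204.8 z 123.9 F jig x -1.4 y 0.1 z -0.6
jig x 11.2 y 204.8 z 123.8 F jig x -0.6 y 0.4 z -0.9
jig x 12.7 y 204.8 z 123.9 F jig x -0.8 y 0.1 z -0.9
jig x 14.2 y 204.8 z 123.9 F jig x -0.6 y -0.2 z 0.3
```

```bash
for i in 1 2 3 4; do python3 -m creep '[[0,0,0.12,0,0,0,0],[0,0,0,0,0,0,0]]' >/dev/null; python3 -c "
from h import *
st()"; done; python3 -c "
from h import *
c=cap('scene');cv2.imwrite('pics/s16.png',cv2.resize(c['image'][140:210,340:430,::-1],None,fx=7,fy=7,interpolation=cv2.INTER_CUBIC))
hsv=cv2.cvtColor(c['image'],cv2.COLOR_RGB2HSV);m=((hsv[...,1]<50)&(hsv[...,2]>100)).astype(np.uint8);m[:158]=0;m[182:]=0;m[:,:375]=0;m[:,400:]=0
n,l,s,ce=cv2.connectedComponentsWithStats(m);print(s[1:],ce[1:])
for x in (27.4,38.4):
    z=40+np.sqrt(6400-x*x);print(x,proj(c,np.r_[J(x,205),z]))"
```

```text
jig x 15.3 y 204.8 z 123.9 F jig x -0.5 y 0.8 z -0.5
jig x 16.5 y 204.8 z 123.8 F jig x -0.1 y -0.3 z -0.0
jig x 17.0 y 204.8 z 123.8 F jig x -1.8 y -0.5 z 0.5
jig x 17.2 y 204.8 z 123.7 F jig x -4.7 y 0.4 z 1.5
[[391 166   1   1   1]
 [393 167   6   5   6]
 [383 170  10   8  51]
 [375 172   1   1   1]
 [380 176   1   1   1]
 [385 180   1   1   1]] [[391.         166.        ]
 [395.5        169.16666667]
 [388.39215686 173.56862745]
 [375.         172.        ]
 [380.         176.        ]
 [385.         180.        ]]
27.4 [385.77277936 170.52571907]
38.4 [388.17883175 173.65081206]
```

The end stop is reached: force stepped to 4.7 N and the ball is at (388.4,173.6), where 1.0 rad predicts (388.2,173.7). I back off and check the final scene.

```bash
python3 -m creep '[[0,0,-2,0,0,0,0],[0,0,-3,0,0,0,0],[0,0,-3,0,0,0,0],[0,0,-2,-3,0,0,0],[0,0,0,-4,0,0,0],[0,-4,0,-4,0,0,0],[0,-4,0,0,0,0,0],[0,-4,0,0,0,0,0],[0,-4,0,0,0,0,0],[0,-4,-2,0,0,0,0],[0,-4,-2,0,0,0,0],[0,-4,-2,0,0,0,0],[0,0,0,0,0,0,0],[0,0,0,0,0,0,0]]'
python3 -c "
from h import *
c=cap('scene');a=cv2.resize(c['image'][130:270,260:430,::-1],None,fx=4,fy=4,interpolation=cv2.INTER_CUBIC);cv2.imwrite('pics/s17.png',a);st();
w=cap('wrist','w17');groove(w)"
```

```text
time_s: 56.15
position: [490.4, -78.0, 229.8]
eef_rot: [0.001, 0.645, 0.764, 0.001]
wrist_force: [0.2, 0.4, 0.6]
gripper_width: 0.002
jig x -140.4 y -70.8 z 229.6 F jig x -0.7 y 0.8 z -0.0
groove blob x -6.8 y -50.6 109.7 n 4626
```

View pics/s17.png

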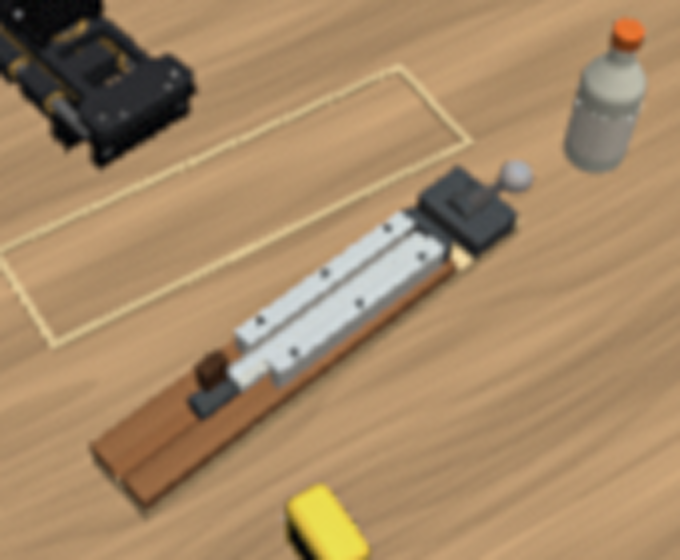

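The final view shows the frame empty, the row closed, and the follower upright and tight at about (208,390). The lever is over to the far side at (515,176), and the glue and tape stand untouched. The row's rear end now measures y = -50.6, where -50 is closed up.

```bash
python3 -c "
from h import *
print(sign_off())"
```

```text
the job is handed in; nothing more can be done
None
```

The job is handed in at about 56 s of the 210 s allowed. `sign_off()` gives no verdict, so what follows rests on my own checks.

All five blanks are in the groove and under the keeper strips. The fifth lay beside the lever, so I gripped it by its ends and regripped it in the groove. I fetched the follower from the canister and slid the row gently against the stop. The push read about 8 N at the wrist. Last of all I threw the lever.

**Last checks:**
- **Row:** the rear end measured y = -50.6 mm after the lever was thrown (closed up is -50). Before that, the front end measured 148.5 mm in the top view (stop face at 150).
- **Follower:** it measured y = -67.5 mm just before release (closed up is -68). In the last picture it stands upright and tight behind the row.
- **Lever:** the ball sits where 1.0 rad predicts, to within about 0.3 px, and the force rose to 4.7 N at the end stop.
- **Surroundings:** the glue bottle and tape measure stand as before in the last picture. The screwdriver was not in it, but the arm never worked near it. The gripper is clear of everything.

**Disagreements:** they were small. The follower joint read -48.9 mm in one earlier wrist view, and the canister sat about 12 mm from my first rough top-view reading, so I used the closer look. On each release from the groove the arm sprang about 4 mm, and the pictures taken afterwards showed the blanks and follower still in place.

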